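# Load the spinner and click its guard shut

### The arm

A 6-joint arm with a two-finger parallel gripper is mounted at the origin on the work surface. World frame = base frame: x ahead of the robot, y to its left, z up, the work surface at z = 0. Lengths are in m, angles in rad, forces in N, time in s.
With the tool pointing down it reaches from about 0.425 to 0.925 m from the base axis. Payload 12.5 kg.
Tool frame: the origin (TCP) lies midway between the tips of the shut fingers; the grasp point (between the pads) lies r.grip_point_offset behind it (r.grip_point_offset is the distance from the TCP to the grasp point, in m); x points along the fingers, z is the direction in which the jaws open and shut, and the axes are right-handed (so a half turn about x gives the same grasp; the last joint's range is limited). The gripper opens to 85 mm and grips with 20 to 120 N. Pads are 22 mm wide; open, the fingers measure 114 mm over their backs; the gripper's body (76 mm by 85 mm) begins 54 mm behind the grasp point. The pads swing forward as they close: fully open they stand 13 mm farther back than shut.
Start: joints at [-1.416, 0.491, 1.559, -0, 1.092, -0.106], TCP at [0.161, -0.604, 0.231] pointing down, gripper open.
Joint ranges: [-3.1, 3.1], [-0.84, 2.19], [0.05, 2.79], [-1.13, 4.28], [0.06, 2.93], [-2.69, 2.69]. Speed limits (rad/s): [2.22, 2.22, 2.79, 3.14, 3.14, 3.14].

### API

Orientations are given as a unit quaternion [w, x, y, z].
In Python, from cell import r gives the robot as it stands. The module is installed in compiled form; this text tells all that it offers.
- The arm moves only by the tool jog_arm, never from a script. Its argument "commands" is a list of rows, each a list of 3 entries, a list of its own where there are three numbers: the shift along the tool's x, y, z as a fraction of full scale, then the turn, a rotation vector about the tool's x, y, z as a fraction of full scale, then the gripper command: -1 is shut, 1 is fully open, values between are in proportion. In form: [[[tx, ty, tz], [rx, ry, rz], grip], ...]. A call has exactly 10 rows; each row is the pose to reach, as a shift and turn from the pose measured when the call began, along the tool's axes at that moment; what a row does not reach only later rows make up. Full scale, the value 1, is 0.2 m for a shift and pi/2 rad for a turn. A row lasts 1/10 s, in which the tool goes at most 50 mm and 8.59 degrees, less where a joint would pass 70% of its speed; a pose out of reach is approached as far as the arm can. A call with a number of a shift or a turn outside -1 to 1 is refused whole. A call with a gripper value outside its range is refused whole. The fingers move at their own pace and stop on an object; "newtons" is the grip in N (left out, the last holds). Time passes only in rows, so rows that repeat a pose let the fingers close, or fill a call up. It gives the time, the measured TCP pose, the force and the opening at its end, in the units of the state.
- r.observe(): the state, without advancing time (a new reading comes with each control period).
- r.get_image(name): name is "scene" or "top" or "wrist"; returns a dict with "frame" (420x560x3 uint8, red, green, blue), "z_map" (420x560 float32, m along the optical axis (not along the pixel's ray), 0 where there is no reading), "camera_matrix" (3x3 intrinsics, pixels), "R" (3x3) and "t" (3): a world point X has camera coordinates R X + t; the wrist camera has in their place "hand_eye" (4x4, takes a point from camera to tool coordinates, whose origin is the TCP and whose axes are the tool frame's). Camera axes: x right, y down, z forward; pixel columns grow to the right and rows downward; lengths in m; the calibration is good to about 2 mm. The wrist camera is an equidistant fisheye: a pixel r from the principal point sees the ray r / f radians off the axis. A picture is of the moment at which its call begins: read the wrist's pose just before it.
- r.finish_job(): hands the job in, once; it reports no verdict.
Trained networks look in the newest picture that a camera, given by its name, has taken for a name from the list of things; names that differ only in an ending like _2 or _b are one class to them, and where a whole thing is asked for, a point or a joint stands for the part that bears it (a point fixed in the world has none). Each returns a list of dicts, best first, with "score" (0 to 1); they miss things now and then, are a little off and sometimes report something else, mostly with a low value. They report only what shows in the picture. A call takes as long as a camera call.
- r.search_frame(camera, query): "bbox" ([left, top, right, bottom] in pixels, round what is visible of it).
- r.regions_of(camera, query): "mask" (420x560 bool, what is visible of it) and "bbox" ([left, top, right, bottom] in pixels, round what is visible of it).
- r.landmark_of(camera, query): "point" ([row, column] in pixels: a listed point, or the origin of a listed thing).
The state is a dict: "t": time; "q": joint angles; "dq": joint speeds; "effort": joint torques, N m; "tcp_pos": TCP position; "ee_rot": TCP orientation; "force": force on the tool from outside, world axes, zero at the start; "wrist_torque": the same for the moment, N m; "finger_gap": opening from 0.0 (shut) to 1.0 (fully open).
Only numpy, scipy, OpenCV 4.12 (cv2) and the standard library are available. Lean on these libraries where they do the work, as an engineer would, in place of code of your own. Each camera call takes 0.05 s, during which the arm holds its last target.

### The job

Take the red-capped tube from the rack and stand it, right down, in the spinner bucket straight across the rotor from the grey-capped tube. Then push the sliding guard shut by its orange tab until the catch clicks and holds it, without forcing it (no more than 22 N), and let go; leave everything else where it is.

Things in the scene. Friction and masses are not known exactly. Their poses are not given: they have to be found in the camera images.
- tube: the tube to load: opaque white tube, 16 mm diameter, 90 mm long, 25 g, half-round foot (8 mm radius), red cap 17 mm diameter over its top 20 mm. Origin at the centre of its foot, z up along the tube. Starts upright in one of the rack's four holes, 45 mm of it standing out above the rack
- tube_green: bystander in the rack: same tube with a green cap; leave it in the rack
- tube_yellow: bystander in the rack: same tube with a yellow cap; leave it in the rack
- tube_white: the counterweight tube already standing in one rotor bucket: same size, grey cap; leave it there
- rack: blue tube rack, a fixed block 170 x 60 x 60 mm (x, y, z), origin at the centre of its underside; four 18.5 mm square holes, 45 mm deep, in a row along its x at -60, -20, 20 and 60 mm; three hold tubes, one is empty
- machine: white benchtop tube spinner, fixed, 220 (its x) x 355 (its y) x 146 mm high, origin at the centre of its underside, its front (display) to its -x. A round loading well of 138 mm diameter opens in its top, centred 60 mm to its -y. A black latch housing, its top 162 mm above the table, bridges the guard at its -y end, 190 mm wide in x, from y = -133 to -177 mm
- rotor: black rotor in the well, does not turn, origin on the rotor axis at the well's floor, 45 mm above the table; four black buckets (14.5 mm outer radius, 18.4 mm bore, 5 mm floor, rim 48 mm above the rotor's origin) stand at 28 mm from the axis on its +x, +y, -x and -y
- bucket_seat (a point): the bucket to load, straight across the rotor from the grey-capped tube: the centre of the bucket's inner floor, where the tube's foot must stand, z up. Bucket bore 18.4 mm, rim 43 mm above this point; a seated tube's top stands 90 mm above this point, 10 mm under the guard
- guard_slide (a joint): guard position in m along the machine's y: 0.165 to 0.18 open (at the start), smaller towards shut (the guard moves to the machine's -y). The roller catch clicks somewhere between 0.036 and 0.000: its keeper is adjustable, set differently every time, hidden in the latch housing and not measured. Let go before the click, the guard springs back to about 0.12; once caught it stays
- guard: clear sliding guard, 154 x 170 x 5 mm, blue edges, origin on its underside, 100 mm from its -y edge. Push needed: 1.3 to 4 N (spring, friction); 6 to 11 N over the 10 mm before the click; then it drops and the guard snaps on; 1.5 mm later a rubber buffer gives 6 N per mm, so a push that has reached 14 to 17 N has surely clicked. Over 22 N from the robot is forcing it
- guard_tab (a point): top centre of the orange push tab on the guard, moves with it: an upright plate 70 mm wide (machine x), 8 mm thick (machine y), 40 mm high over the guard's clear plate, whose upper face is 155 mm above the table. Axes as the machine's: push on its +y face towards -y
- reagent: bystander: brown bottle 64 mm diameter, 130 mm high, origin under its foot
- jar: bystander: clear jar with a white lid, 66 mm across, 85 mm high, origin under its foot
- spatula: bystander: lab spatula, 160 mm, lying on the table
- cap_tray: bystander: white open tray 100 x 140 x 25 mm, origin under its centre

How it is judged:
On the way, in this order (a step that is already met when the one before it is completed fails the run):
1. the red-capped tube stands on the floor of the bucket across from the grey-capped one, let go, the guard still open (horizontal distance between tube and bucket_seat below 0.004 m and z of tube in the frame of bucket_seat below 0.005 m and angle between tube's own z axis and vertical below 0.12 rad and contact force between the fingers and tube below 0.2 N and value of joint guard_slide above 0.09 m), for 0.2 s.
2. the guard is pushed shut (horizontal distance between tube and bucket_seat below 0.004 m and z of tube in the frame of bucket_seat below 0.005 m and angle between tube's own z axis and vertical below 0.12 rad and value of joint guard_slide below 0.042 m), for 0.2 s.
At the end, for the whole second after the job is handed in: The red-capped tube stands in the bucket across from the grey-capped one: foot within 4 mm of the bucket's centre, at most 5 mm above its floor, tilted less than 0.12 rad; the guard, let go, is held shut by its catch at a joint value under 0.042 m, and all is at rest (all of step 2 and value of joint guard_slide above -0.012 m and velocity of joint guard_slide between -0.01 and 0.01 m/s and linear speed of tube below 0.02 m/s); the robot touches nothing.
It fails at once if the guard is forced: more than 22 N between robot and guard (contact force between any of the fingers, the arm and guard above 22 N).
It fails at once if another tube is moved by more than 20 mm (distance of any of tube_green, tube_yellow, tube_white from where it was at the start of the episode above 0.02 m).
It fails at once if a loose thing on the bench is moved by more than 30 mm (distance of any of reagent, jar, spatula, cap_tray from where it was at the start of the episode above 0.03 m).
It also fails if it takes over 64 s, if anything falls off the work surface, if the arm or the gripper's body presses on something with over 40 N, if the wrist force passes 120 N, or if a joint passes its speed limit or range.

## Working session

There is one attempt and no reset: what is moved stays moved. The work goes in short steps, Python scripts to look and compute and a tool call to move; the robot and the scene stay as the last step left them, time stands still between calls to the robot, and variables do not carry over. Pictures are saved under pics/ and viewed, and the job is handed in when it is done.

Besides the shell and the picture viewer there is one more tool, called after "Call:" as name(argument=value, ...) on one line, values as JSON. jog_arm: Moves the arm, as the interface text tells. Its arguments: {"type":"object","properties":{"commands":{"type":"array"},"newtons":{"type":"number"}},"required":["commands"]}

```bash
mkdir -p pics; cat > h.py <<'E'
import numpy as np, cv2
from cell import r
from scipy.spatial.transform import Rotation as Ro
def rot(q): return Ro.from_quat([q[1],q[2],q[3],q[0]]).as_matrix()
def save(im,n): cv2.imwrite('pics/'+n+'.png',cv2.cvtColor(im['frame'],cv2.COLOR_RGB2BGR))
def w(im,row,col,z=None):
    K=im['camera_matrix']; z=im['z_map'][int(round(row)),int(round(col))] if z is None else z
    p=np.linalg.inv(K)@np.array([col,row,1])*z
    return im['R'].T@(p-im['t'])
def cloud(im):
    h,wd=im['z_map'].shape; u,v=np.meshgrid(np.arange(wd),np.arange(h)); z=im['z_map']
    p=np.stack([u,v,np.ones_like(u)],-1)@np.linalg.inv(im['camera_matrix']).T*z[...,None]
    return (p-im['t'])@im['R']
E
python3 - <<'E'
from h import *
o=r.observe(); print(o, r.grip_point_offset); print(rot(o['ee_rot']))
for n in ['scene','top','wrist']:
    im=r.get_image(n); save(im,n+'0'); np.savez(n+'0.npz',**{k:v for k,v in im.items()})
    print(n,im['camera_matrix'].tolist(), im.get('t'),im.get('hand_eye'))
    for q in ['tube','tube_green','tube_yellow','tube_white','rack','machine','rotor','guard_tab','bucket_seat']:
        if n!='wrist':
            a=r.landmark_of(n,q); print(n,q,[(np.round(x['point']).tolist(),round(x['score'],2), np.round(w(im,*x['point']),3).tolist()) for x in a[:2]])
E
```

```text
{'t': 0.0, 'q': array([-1.41559154e+00,  4.91592080e-01,  1.55945768e+00,  1.30063000e-05,
        1.09169988e+00, -1.05571847e-01]), 'dq': array([-0.00086125, -0.00121041,  0.00099762,  0.00044029,  0.00120213,
       -0.0003524 ]), 'effort': array([ 2.46144933e-03, -6.18449235e+01, -2.61591518e+01, -1.14897884e-04,
        4.04975537e-03,  1.65766323e-05]), 'tcp_pos': array([ 0.16115075, -0.60363103,  0.2307047 ]), 'ee_rot': array([ 0.56047042,  0.4310327 ,  0.56105746, -0.43046283]), 'force': array([-0.04951937,  0.23826048, -0.32685716]), 'wrist_torque': array([-0.042263  , -0.03138389,  0.02294651]), 'finger_gap': 0.998912078022449} 0.0187
[[-1.67445529e-04  9.66191587e-01  2.57825113e-01]
 [ 1.14485689e-03  2.57825133e-01 -9.66190918e-01]
 [-9.99999331e-01  1.33388507e-04 -1.14932276e-03]]
scene [[464.1140638585393, 0.0, 271.3556042282973], [0.0, 464.1140638585393, 203.10729120942742], [0.0, 0.0, 1.0]] [ 0.48424696 -0.09402979  1.49459423] None
scene tube [([332.0, 385.0], 0.43, [0.489, 0.365, 0.063])]
scene tube_green [([346.0, 338.0], 0.58, [0.601, 0.333, 0.057])]
scene tube_
[... 969 characters left out ...]
 0.315, 0.065]), ([193.0, 216.0], 0.58, [0.586, 0.086, 0.179])]
top machine [([218.0, 273.0], 0.83, [0.544, -0.06, 0.049])]
top rotor [([215.0, 297.0], 0.59, [0.541, -0.125, 0.094])]
top guard_tab [([194.0, 214.0], 0.79, [0.579, 0.09, 0.195])]
top bucket_seat [([224.0, 289.0], 0.83, [0.519, -0.101, 0.091])]
wrist [[325.19226210127806, 0.0, 283.11347684502067], [0.0, 325.19226210127806, 211.91709957840047], [0.0, 0.0, 1.0]] None [[ 1.54413701e-04 -2.63812368e-01  9.64574005e-01 -1.42597670e-01]
 [-3.42713646e-04 -9.64573974e-01 -2.63812304e-01  6.59609031e-02]
 [ 9.99999929e-01 -2.89836440e-04 -2.39355535e-04  2.21830920e-04]
 [ 0.00000000e+00  0.00000000e+00  0.00000000e+00  1.00000000e+00]]
```

View pics/scene0.png

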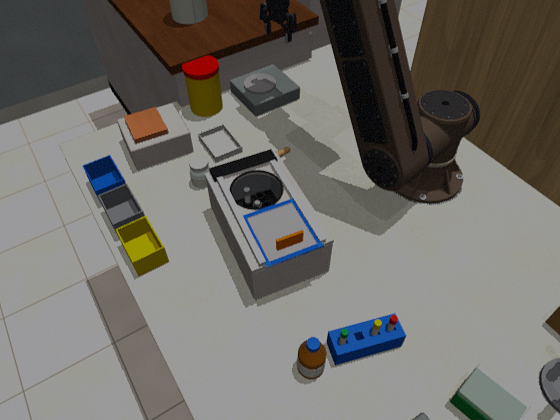

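View pics/top0.png

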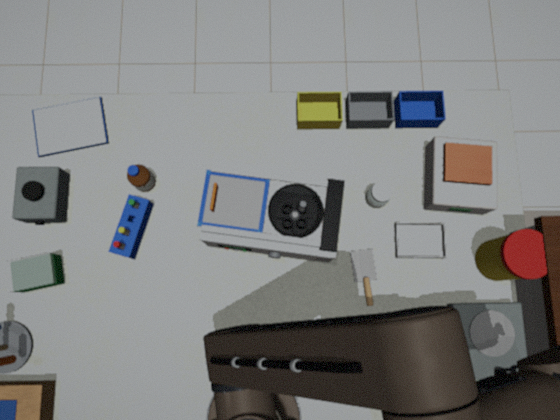

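View pics/wrist0.png

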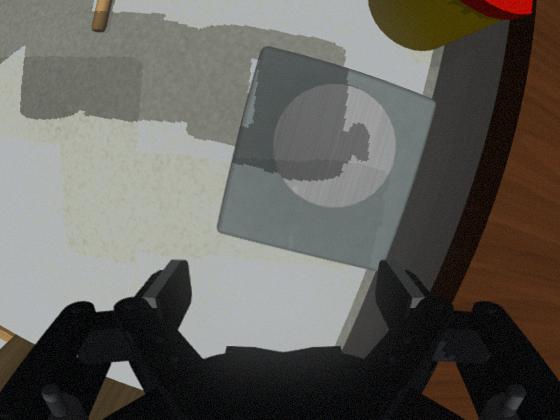

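The scene shows the machine in the middle with its guard open (orange tab near (290,240)) and the rack with red at (393,320), yellow at (377,325) and green at (344,335). In the top view red is at (118,244), the rotor at (296,210) and the tab at (213,197). I'll zoom in and measure from depth.

```bash
python3 - <<'E'
from h import *
im=dict(np.load('top0.npz')); f=cv2.cvtColor(im['frame'],cv2.COLOR_RGB2BGR)
a=cv2.resize(f[170:260,190:350],None,fx=5,fy=5,interpolation=cv2.INTER_CUBIC)
b=cv2.resize(f[160:270,90:180],None,fx=5,fy=5,interpolation=cv2.INTER_CUBIC)
cv2.imwrite('pics/c1.png',a);cv2.imwrite('pics/c2.png',b)
s=dict(np.load('scene0.npz')); g=cv2.cvtColor(s['frame'],cv2.COLOR_RGB2BGR)
cv2.imwrite('pics/c3.png',cv2.resize(g[140:290,190:340],None,fx=4,fy=4,interpolation=cv2.INTER_CUBIC))
P=cloud(im); S=cloud(s)
for nm,I,C in (('top',im,P),('scene',s,S)):
    hsv=cv2.cvtColor(I['frame'],cv2.COLOR_RGB2HSV)
    H,Sa,V=[hsv[...,i].astype(int) for i in range(3)]
    print(nm)
    for n,m in {'red':((H<6)|(H>174)),'yel':(H>24)&(H<34),'green':(H>45)&(H<80),'orange':(H>6)&(H<20)&(Sa>180),'blue':(H>100)&(H<125)}.items():
        m=m&(Sa>130)&(V>60)
        if n in('red','yel','green'): m&=(C[...,2]>.03)&(C[...,1]>.2)&(C[...,1]<.45)
        if n=='orange': m&=(C[...,2]>.13)&(abs(C[...,1]-.05)<.15)
        if n=='blue': m&=(C[...,1]>.2)&(C[...,2]<.08)&(C[...,2]>.04)&(C[...,0]<.65)
        p=C[m]
        if len(p): print(n,len(p),np.median(p,0).round(4),p.min(0).round(3),p.max(0).round(3),np.argwhere(m).mean(0).round(1))
        if n=='blue':
            q=p[abs(p[:,2]-.06)<.008]; print(cv2.minAreaRect((q[:,:2]*1000).astype(np.float32)))
E
```

```text
top
red 25 [0.4677 0.358  0.1049] [0.462 0.35  0.094] [0.473 0.367 0.111] [244.  116.8]
yel 23 [0.5051 0.3457 0.105 ] [0.5   0.341 0.095] [0.511 0.355 0.108] [230. 122.]
green 20 [0.5818 0.324  0.1054] [0.575 0.317 0.1  ] [0.588 0.332 0.111] [201.8 131.5]
orange 26 [0.5705 0.0896 0.1935] [ 0.308 -0.056  0.187] [0.602 0.095 1.336] [195.7 207.8]
blue 1082 [0.5239 0.3401 0.0602] [0.028 0.29  0.04 ] [0.613 0.643 0.08 ] [235.8 123.5]
((525.4345092773438, 341.93365478515625), (60.611228942871094, 165.69790649414062), 73.08895874023438)
scene
red 54 [0.4724 0.3631 0.1033] [0.462 0.354 0.087] [0.478 0.369 0.109] [319.4 393.2]
yel 47 [0.509  0.3509 0.1034] [0.501 0.342 0.091] [0.517 0.357 0.107] [323.3 377.1]
green 39 [0.5845 0.3271 0.1043] [0.576 0.32  0.101] [0.592 0.335 0.108] [331.9 344.4]
orange 269 [0.5792 0.0959 0.1829] [0.543 0.084 0.16 ] [0.611 0.105 0.198] [239.9 289.1]
blue 1604 [0.5335 0.3499 0.0588] [0.443 0.292 0.04 ] [0.616 0.397 0.078] [337.  365.4]
((526.8560791015625, 344.52435302734375), (62.497737884521484, 170.1202850341797), 73.23124694824219)
```

View pics/c1.png

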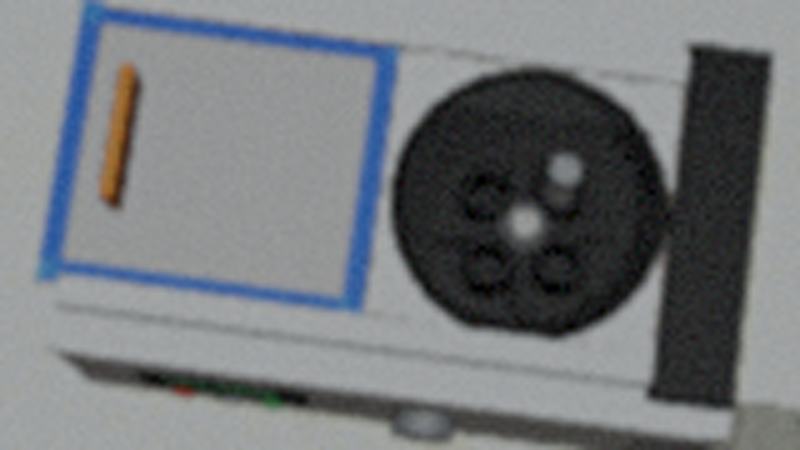

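View pics/c3.png

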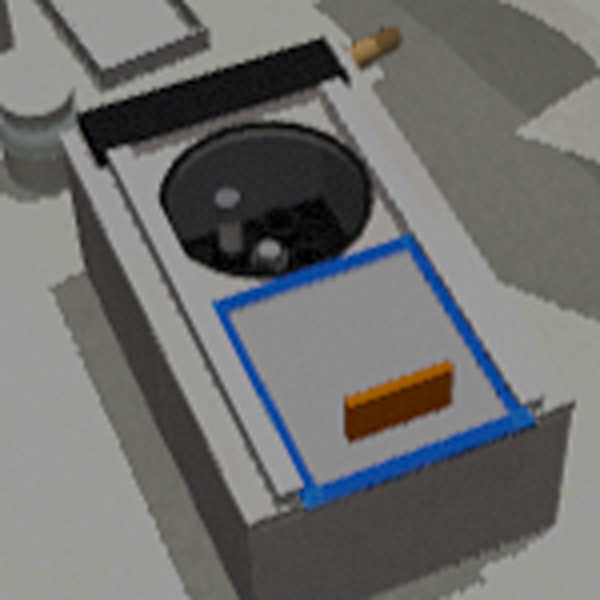

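View pics/c2.png

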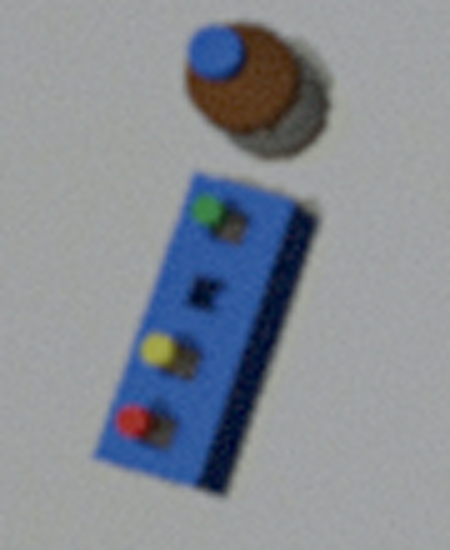

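```bash
python3 - <<'E'
from h import *
im=dict(np.load('top0.npz')); P=cloud(im)
s=dict(np.load('scene0.npz')); S=cloud(s)
for n,C,I in(('top',P,im),('scene',S,s)):
    m=(abs(C[...,2]-.162)<.006)&(I['frame'].max(-1)<70)&(C[...,1]<-.1)&(C[...,1]>-.3)&(C[...,0]>.4)&(C[...,0]<.7)
    p=C[m]; print(n,'housing',len(p),cv2.minAreaRect((p[:,:2]*1000).astype(np.float32)))
    f=I['frame'].astype(int); m=(f[...,2]-f[...,0]>60)&(abs(C[...,2]-.152)<.01)&(C[...,1]<.2)&(C[...,1]>-.1)&(C[...,0]>.4)&(C[...,0]<.7)
    p=C[m]; print('guard',len(p),np.median(p[:,2]),cv2.minAreaRect((p[:,:2]*1000).astype(np.float32)))
    # well pixels: deeper than .13 in region
    m=(C[...,2]<.125)&(C[...,2]>.03)&(abs(C[...,0]-.55)<.08)&(abs(C[...,1]+.11)<.09)&(I['frame'].max(-1)<110)
    p=C[m]; print('well',len(p),p.min(0),p.max(0))
# pixels in crop -> world at heights
def at(row,col,z):
    K=im['camera_matrix']; d=im['R'].T@np.linalg.inv(K)@np.array([col,row,1]); c=-im['R'].T@im['t']
    return (c+d*(z-c[2])/d[2]).round(4)
cr=lambda x,y:(170+y/5-.4,190+x/5-.4)
for n,x,y,z in (('b1',487,197,.093),('b3',557,270,.093),('bt',487,272,.093),('white',565,170,.14),('hub',523,222,.1)):
    print(n,at(*cr(x,y),z), w(im,*cr(x,y)).round(4))
# well rim circle: fit by radial edge in depth: sample rays
print('cam',-im['R'].T@im['t'])
E
```

```text
top housing 1097 ((529.7271118164062, -210.7708740234375), (41.48153305053711, 186.7559051513672), 81.62310028076172)
guard 649 0.15601747869561675 ((568.2844848632812, 43.37531280517578), (168.0542755126953, 148.514404296875), 81.48322296142578)
well 1968 [ 0.49330302 -0.19441677  0.036471  ] [ 0.62352696 -0.05075597  0.12461537]
scene housing 717 ((531.3783569335938, -210.60110473632812), (47.47301483154297, 189.13539123535156), 82.26068878173828)
guard 745 0.15490690911220384 ((567.149169921875, 39.94698715209961), (180.50570678710938, 153.249267578125), 81.04177856445312)
well 1113 [ 0.47006996 -0.19778432  0.03902007] [ 0.58252077 -0.09003     0.12471944]
b1 [ 0.5591 -0.0976  0.093 ] [ 0.5682 -0.0991  0.0482]
b3 [ 0.518 -0.135  0.093] [ 0.5182 -0.135   0.0921]
bt [ 0.5175 -0.0968  0.093 ] [ 0.5253 -0.0984  0.0463]
white [ 0.5636 -0.1376  0.14  ] [ 0.5631 -0.1374  0.1421]
hub [ 0.5436 -0.1167  0.1   ] [ 0.5454 -0.1172  0.0904]
cam [ 0.30751667 -0.0561315   1.33637488]
```

```bash
cat >> h.py <<'E'
def go(*targets):
    """targets: (x,y,z,jawdeg) -> fractions from the current pose"""
    o=r.observe(); R=rot(o['ee_rot']); p=o['tcp_pos']
    print('now',p.round(4),'jaw',np.degrees(np.arctan2(R[1,2],R[0,2])).round(2),'F',o['force'].round(2),'gap',round(o['finger_gap'],3),'t',round(o['t'],2),'q',o['q'].round(2))
    for x,y,z,a in targets:
        a=np.radians(a); Z=np.array([np.cos(a),np.sin(a),0]); X=np.array([0,0,-1.]); T=np.stack([X,np.cross(Z,X),Z],1)
        print((R.T@(np.array([x,y,z])-p)/.2).round(4).tolist(), (Ro.from_matrix(R.T@T).as_rotvec()/(np.pi/2)).round(4).tolist())
E
python3 -c "
from h import *
go((.36,-.48,.26,-30),(.40,-.45,.26,-30))"
```

```text
now [ 0.1612 -0.6039  0.2313] jaw -75.06 F [-0.32  0.55 -0.83] gap 0.998 t 1.05 q [-1.42  0.49  1.56 -0.    1.09 -0.11]
[-0.1434, 1.1202, -0.342] [-0.5006, 0.0, 0.0]
[-0.1434, 1.3521, -0.4354] [-0.5006, 0.0, 0.0]
```

Call:
jog_arm(commands=[[[-0.03, 0.2, -0.06], [-0.09, 0, 0], 0.2], [[-0.07, 0.45, -0.13], [-0.18, 0, 0], 0.2], [[-0.1, 0.7, -0.2], [-0.27, 0, 0], 0.2], [[-0.15, 0.95, -0.3], [-0.36, 0, 0], 0.2], [[-0.15, 1, -0.4], [-0.45, 0, 0], 0.2], [[-0.15, 1, -0.5], [-0.54, 0, 0], 0.2], [[-0.15, 1, -0.6], [-0.63, 0, 0], 0.2], [[-0.15, 1, -0.7], [-0.72, 0, 0], 0.2], [[-0.15, 1, -0.7], [-0.81, 0, 0], 0.2], [[-0.15, 1, -0.7], [-0.9, 0, 0], 0.2]])

```text
t: 2.05
tcp_pos: [0.3183, -0.4166, 0.2617]
ee_rot: [0.706, -0.039, 0.706, 0.039]
force: [-0.3, 0.9, 0.2]
finger_gap: 0.603
```

```bash
python3 -c "
from h import *
go((.55,-.3,.26,40),(.58,-.1,.26,60))"
```

```text
now [ 0.3183 -0.4166  0.2617] jaw 6.31 F [-0.3   0.87  0.16] gap 0.603 t 2.05 q [-1.04  0.32  1.76 -0.    1.06 -1.15]
[0.0086, 0.4522, 1.2153] [-0.3744, 0.0, 0.0005]
[0.008, 1.4297, 1.4742] [-0.5966, -0.0001, 0.0005]
```

Call:
jog_arm(commands=[[[0, 0.1, 0.2], [-0.08, 0, 0], 0.2], [[0, 0.2, 0.4], [-0.16, 0, 0], 0.2], [[0, 0.3, 0.6], [-0.24, 0, 0], 0.2], [[0, 0.4, 0.8], [-0.32, 0, 0], 0.2], [[0, 0.6, 1], [-0.4, 0, 0], 0.2], [[0, 0.8, 1], [-0.48, 0, 0], 0.2], [[0, 1, 1], [-0.56, 0, 0], 0.2], [[0, 1, 1], [-0.64, 0, 0], 0.2], [[0, 1, 1], [-0.7, 0, 0], 0.2], [[0, 1, 1], [-0.74, 0, 0], 0.2]])

```text
t: 3.05
tcp_pos: [0.4953, -0.1954, 0.2618]
ee_rot: [0.568, -0.422, 0.568, 0.421]
force: [0.2, -0.0, -0.1]
finger_gap: 0.596
```

```bash
python3 -c "
from h import *
go((.54,-.0,.26,73.3),(.5,.3,.26,73.3))"
```

```text
now [ 0.4953 -0.1954  0.2618] jaw 73.16 F [ 0.23 -0.03 -0.08] gap 0.596 t 3.05 q [-0.5   0.33  1.75 -0.    1.07 -1.78]
[0.0086, 0.0689, 0.9998] [-0.0015, -0.0004, 0.0006]
[0.0072, 0.6948, 2.3776] [-0.0015, -0.0004, 0.0006]
```

```bash
python3 -c "
from h import *
o=r.observe(); im=r.get_image('wrist'); save(im,'w1'); np.savez('w1.npz',pos=o['tcp_pos'],q=o['ee_rot'],**im)
"
```

```text
(no output)
```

View pics/w1.png

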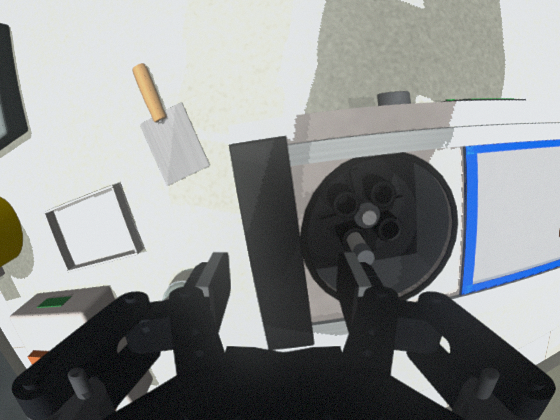

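Call:
jog_arm(commands=[[[0, 0.02, 0.2], [0, 0, 0], 0.2], [[0, 0.05, 0.45], [0, 0, 0], 0.2], [[0, 0.1, 0.7], [0, 0, 0], 0.2], [[0, 0.2, 0.9], [0, 0, 0], 0.2], [[0, 0.3, 1], [0, 0, 0], 0.2], [[0, 0.35, 1], [0, 0, 0], 0.2], [[0, 0.35, 1], [0, 0, 0], 0.2], [[0, 0.35, 1], [0, 0, 0], 0.2], [[0, 0.35, 1], [0, 0, 0], 0.2], [[0, 0.35, 1], [0, 0, 0], 0.2]])

```text
t: 4.1
tcp_pos: [0.4861, 0.0152, 0.2615]
ee_rot: [0.568, -0.422, 0.568, 0.421]
force: [-0.6, 0.7, 0.2]
finger_gap: 0.595
```

```bash
python3 -c "
from h import *
go((.4695,.3605,.20,73.3))"
```

```text
now [0.4861 0.0152 0.2615] jaw 73.21 F [-0.6   0.72  0.19] gap 0.595 t 4.1 q [-0.1   0.26  1.85 -0.    1.03 -1.38]
[0.306, 0.5781, 1.6293] [-0.001, -0.0004, 0.0005]
```

The wrist view shows the empty buckets at (345,202), (383,190) and (388,229), the hub at (370,215), and the grey tube lower left with its cap at (364,256). The target is the one opposite, (383,190).

Call:
jog_arm(commands=[[[0, 0.1, 0.2], [0, 0, 0], 0.2], [[0, 0.2, 0.45], [0, 0, 0], 0.2], [[0, 0.3, 0.7], [0, 0, 0], 0.2], [[0, 0.3, 0.9], [0, 0, 0], 0.2], [[0, 0.3, 1], [0, 0, 0], 0.2], [[0, 0.3, 1], [0, 0, 0], 0.2], [[0, 0.3, 1], [0, 0, 0], 0.2], [[0, 0.3, 1], [0, 0, 0], 0.2], [[0, 0.3, 1], [0, 0, 0], 0.2], [[0, 0.3, 1], [0, 0, 0], 0.2]])

```text
t: 5.1
tcp_pos: [0.4865, 0.2231, 0.2615]
ee_rot: [0.568, -0.422, 0.568, 0.421]
force: [0.7, -1.2, -0.6]
finger_gap: 0.6
```

```bash
cat >> h.py <<'E'
def wcloud(im):
    """world points for wrist image (im has pos,q)"""
    K=im['camera_matrix']; h,wd=im['z_map'].shape; u,v=np.meshgrid(np.arange(wd),np.arange(h))
    x=(u-K[0,2])/K[0,0]; y=(v-K[1,2])/K[1,1]; th=np.hypot(x,y)+1e-9; s=np.tan(th)/th
    p=np.stack([x*s,y*s,np.ones_like(x)],-1)*im['z_map'][...,None]
    H=im['hand_eye']; p=p@H[:3,:3].T+H[:3,3]
    return p@rot(im['q']).T+im['pos']
def wray(im,row,col,z):
    K=im['camera_matrix']; x=(col-K[0,2])/K[0,0]; y=(row-K[1,2])/K[1,1]; th=np.hypot(x,y)+1e-9
    d=np.array([x/th*np.sin(th),y/th*np.sin(th),np.cos(th)]); H=im['hand_eye']; R=rot(im['q'])
    d=R@H[:3,:3]@d; c=R@H[:3,3]+im['pos']; return c+d*(z-c[2])/d[2]
def wpix(im,X):
    H=im['hand_eye']; R=rot(im['q']); t=R.T@(np.asarray(X)-im['pos']); c=H[:3,:3].T@(t-H[:3,3])
    rr=np.hypot(c[0],c[1]); th=np.arctan2(rr,c[2]); K=im['camera_matrix']
    return np.array([K[1,2]+K[0,0]*th*c[1]/rr, K[0,2]+K[0,0]*th*c[0]/rr])
def wshot(n):
    o=r.observe(); im=r.get_image('wrist'); im=dict(im); im['pos']=o['tcp_pos']; im['q']=o['ee_rot']; save(im,n); np.savez(n+'.npz',**im); return im
E
python3 - <<'E'
from h import *
im=wshot('w2'); C=wcloud(im); hsv=cv2.cvtColor(im['frame'],cv2.COLOR_RGB2HSV).astype(int); H,S,V=hsv[...,0],hsv[...,1],hsv[...,2]
for n,m in {'red':((H<6)|(H>174)),'yel':(H>24)&(H<34),'green':(H>45)&(H<80)}.items():
    m=m&(S>130)&(V>60)&(C[...,2]>.1)&(C[...,2]<.115)&(C[...,1]>.2)&(C[...,1]<.45); p=C[m]
    if len(p): print(n,len(p),np.median(p,0).round(4),((p.min(0)+p.max(0))/2).round(4),p.max(0)-p.min(0))
go((.4695,.3605,.20,73.3))
# well from w1
a=dict(np.load('w1.npz')); C=wcloud(a)
for n,row,col in (('white',256,364),('hub',215,370),('tgt',190,383),('b1',202,345),('b2',229,388)):
    print(n,C[row,col].round(4), wray(a,row,col,.093).round(4))
f=a['frame'][140:310,290:470]; cv2.imwrite('pics/w1c.png',cv2.resize(cv2.cvtColor(f,cv2.COLOR_RGB2BGR),None,fx=4,fy=3.5,interpolation=cv2.INTER_CUBIC))
E
```

```text
red 189 [0.4675 0.359  0.105 ] [0.4676 0.3596 0.1051] [0.01552809 0.0160844  0.00451717]
yel 188 [0.5056 0.3479 0.105 ] [0.5057 0.3477 0.1042] [0.01591984 0.01556812 0.00503301]
green 151 [0.5819 0.3251 0.1049] [0.5812 0.3253 0.1053] [0.01590554 0.01565628 0.00426464]
now [0.4865 0.2233 0.2615] jaw 73.15 F [-0.05 -0.33  0.55] gap 0.603 t 5.15 q [ 0.31  0.33  1.74 -0.    1.07 -0.97]
[0.3069, 0.2804, 0.632] [-0.0017, -0.0003, 0.0006]
white [ 0.5604 -0.1398  0.1405] [ 0.5838 -0.1332  0.093 ]
hub [ 0.5417 -0.1172  0.092 ] [ 0.5413 -0.1174  0.093 ]
tgt [ 0.5281 -0.091   0.0638] [ 0.5197 -0.0983  0.093 ]
b1 [ 0.5327 -0.1342  0.0511] [ 0.5205 -0.1392  0.093 ]
b2 [ 0.5726 -0.0956  0.0679] [ 0.562  -0.1017  0.093 ]
```

View pics/w2.png

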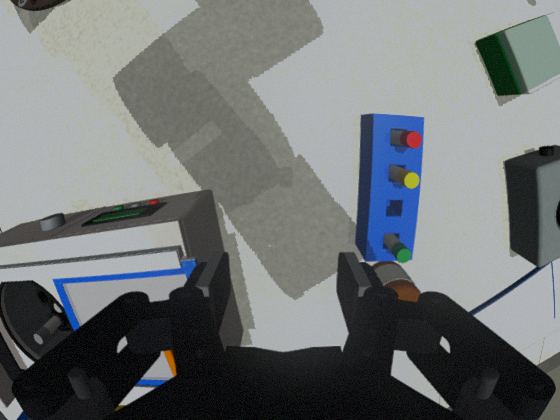

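View pics/w1c.png

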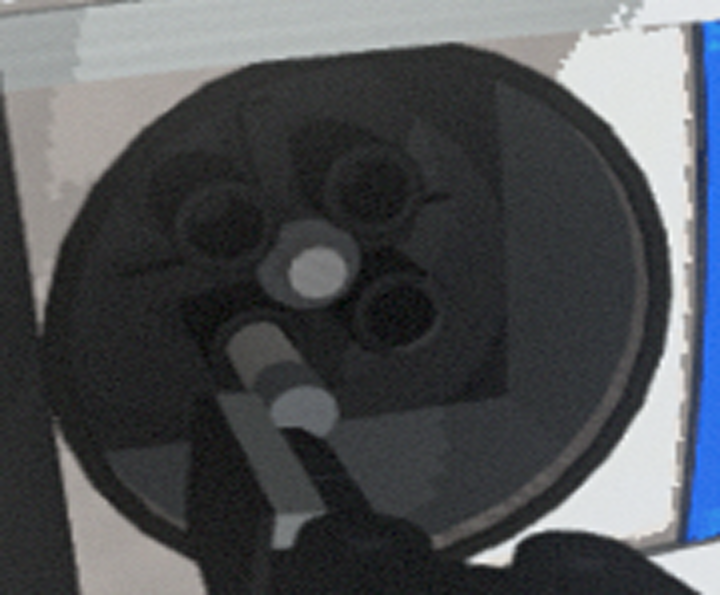

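```bash
python3 - <<'E'
from h import *
go((.4678,.3593,.18,73.3))
a=dict(np.load('w1.npz'))
for n,row,col in (('tgt',193.4,383),('b1',203.4,345.5),('b2',229.1,389.2)): print(n,wray(a,row,col,.093).round(4))
E
```

```text
now [0.4865 0.2233 0.2615] jaw 73.15 F [-0.05 -0.33  0.55] gap 0.603 t 5.15 q [ 0.31  0.33  1.74 -0.    1.07 -0.97]
[0.4069, 0.2869, 0.6239] [-0.0017, -0.0003, 0.0006]
tgt [ 0.5232 -0.0991  0.093 ]
b1 [ 0.5221 -0.1391  0.093 ]
b2 [ 0.5625 -0.1004  0.093 ]
```

Call:
jog_arm(commands=[[[0, 0.06, 0.16], [0, 0, 0], 0.2], [[0.1, 0.15, 0.35], [0, 0, 0], 0.2], [[0.2, 0.25, 0.55], [0, 0, 0], 0.2], [[0.3, 0.286, 0.62], [0, 0, 0], 0.2], [[0.4, 0.287, 0.624], [0, 0, 0], 0.2], [[0.4, 0.287, 0.624], [0, 0, 0], 0.2], [[0.4, 0.287, 0.624], [0, 0, 0], 0.2], [[0.4, 0.287, 0.624], [0, 0, 0], 0.2], [[0.4, 0.287, 0.624], [0, 0, 0], 0.2], [[0.4, 0.287, 0.624], [0, 0, 0], 0.2]])

```text
t: 6.15
tcp_pos: [0.4682, 0.3591, 0.1823]
ee_rot: [0.569, -0.422, 0.567, 0.421]
force: [-0.1, -0.7, -0.5]
finger_gap: 0.6
```

```bash
python3 - <<'E'
from h import *
im=wshot('w3'); C=wcloud(im); hsv=cv2.cvtColor(im['frame'],cv2.COLOR_RGB2HSV).astype(int); H,S,V=hsv[...,0],hsv[...,1],hsv[...,2]
for n,m in {'red':((H<6)|(H>174)),'yel':(H>24)&(H<34)}.items():
    m=m&(S>130)&(V>60)&(C[...,2]>.102)&(C[...,2]<.115)&(C[...,1]>.2)&(C[...,1]<.45); p=C[m]
    if len(p): print(n,len(p),np.median(p,0).round(4),((p.min(0)+p.max(0))/2).round(4),p.max(0)-p.min(0))
go((.4678,.3593,.073,73.3))
E
```

```text
red 372 [0.4669 0.3601 0.1048] [0.4671 0.3601 0.1049] [0.01568833 0.01539495 0.003534  ]
yel 237 [0.505  0.3484 0.105 ] [0.5057 0.3485 0.1049] [0.01528274 0.01522213 0.00386939]
now [0.4681 0.3591 0.1821] jaw 73.12 F [-0.12 -0.67 -0.24] gap 0.601 t 6.2 q [ 0.54  0.49  1.7  -0.    0.94 -0.73]
[0.5453, 0.0025, 0.0002] [-0.002, 0.0002, 0.0011]
```

View pics/w3.png

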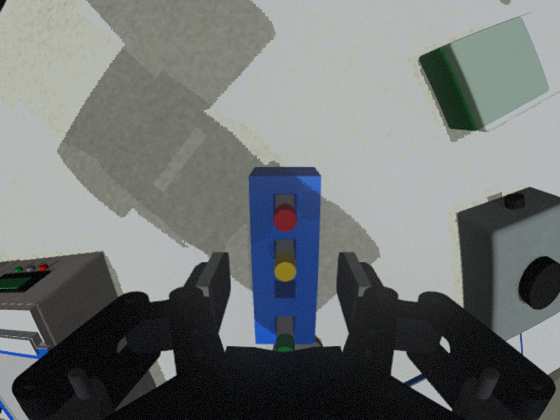

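The red cap at (217,286) is centred between the jaws in line with the row, so I'll go down and grip.

Call:
jog_arm(commands=[[[0.1, 0.007, 0.003], [0, 0, 0], 0.2], [[0.2, 0.007, 0.003], [0, 0, 0], 0.2], [[0.3, 0.007, 0.003], [0, 0, 0], 0.2], [[0.4, 0.007, 0.003], [0, 0, 0], 0.2], [[0.48, 0.007, 0.003], [0, 0, 0], 0.2], [[0.54, 0.007, 0.003], [0, 0, 0], 0.2], [[0.545, 0.007, 0.003], [0, 0, 0], 0.2], [[0.545, 0.007, 0.003], [0, 0, 0], -0.3], [[0.545, 0.007, 0.003], [0, 0, 0], -1], [[0.545, 0.007, 0.003], [0, 0, 0], -1]], newtons=30)

```text
t: 7.2
tcp_pos: [0.4674, 0.3603, 0.0739]
ee_rot: [0.569, -0.422, 0.567, 0.421]
force: [-0.7, -0.1, 0.7]
finger_gap: 0.186
```

Call:
jog_arm(commands=[[[0, 0, 0], [0, 0, 0], -1], [[0, 0, 0], [0, 0, 0], -1], [[0, 0, 0], [0, 0, 0], -1], [[0, 0, 0], [0, 0, 0], -1], [[-0.05, 0, 0], [0, 0, 0], -1], [[-0.12, 0, 0], [0, 0, 0], -1], [[-0.2, 0, 0], [0, 0, 0], -1], [[-0.3, 0, 0], [0, 0, 0], -1], [[-0.4, 0, 0], [0, 0, 0], -1], [[-0.5, 0, 0], [0, 0, 0], -1]])

```text
t: 8.2
tcp_pos: [0.4671, 0.3603, 0.1761]
ee_rot: [0.569, -0.422, 0.567, 0.421]
force: [0.4, -0.3, -0.7]
finger_gap: 0.187
```

```bash
python3 - <<'E'
from h import *
im=wshot('w4')
go((.523,-.098,.27,43.7))
E
```

```text
now [0.4681 0.3609 0.1792] jaw 73.13 F [-0.04 -0.07  3.23] gap 0.187 t 8.25 q [ 0.55  0.5   1.71 -0.    0.93 -0.73]
[-0.4593, -0.9315, -2.1138] [0.327, 0.0043, 0.003]
```

View pics/w4.png

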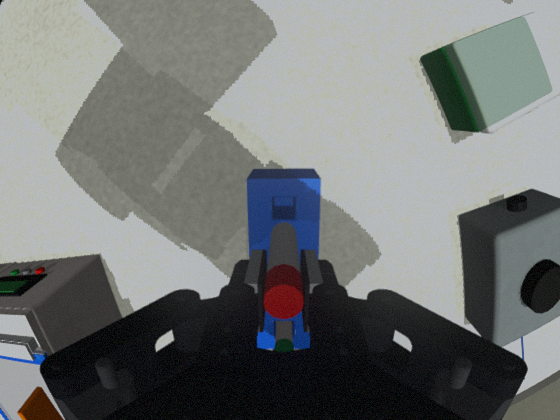

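The tube is held with its cap at (285,292), and the foot has cleared the rack. Next I lift and travel.

Call:
jog_arm(commands=[[[-0.1, 0, 0], [0, 0, 0], -1], [[-0.25, 0, -0.05], [0, 0, 0], -1], [[-0.4, -0.05, -0.15], [0, 0, 0], -1], [[-0.5, -0.1, -0.3], [0.04, 0, 0], -1], [[-0.6, -0.2, -0.45], [0.08, 0, 0], -1], [[-0.6, -0.3, -0.6], [0.14, 0, 0], -1], [[-0.6, -0.35, -0.75], [0.2, 0, 0], -1], [[-0.6, -0.4, -0.9], [0.26, 0, 0], -1], [[-0.6, -0.45, -1], [0.327, 0.004, 0.003], -1], [[-0.6, -0.45, -1], [0.327, 0.004, 0.003], -1]])

```text
t: 9.25
tcp_pos: [0.4955, 0.141, 0.2996]
ee_rot: [0.657, -0.262, 0.657, 0.261]
force: [0.7, 1.0, -0.6]
finger_gap: 0.183
```

```bash
python3 - <<'E'
from h import *
go((.523,-.098,.30,43.7))
E
```

```text
now [0.4955 0.141  0.2996] jaw 43.41 F [ 0.73  1.01 -0.58] gap 0.183 t 9.25 q [ 0.15  0.26  1.73 -0.    1.15 -0.61]
[-0.0021, -0.9627, -0.7213] [-0.0032, 0.0006, 0.0005]
```

Call:
jog_arm(commands=[[[0, -0.1, -0.08], [0, 0, 0], -1], [[0, -0.22, -0.17], [0, 0, 0], -1], [[0, -0.36, -0.27], [0, 0, 0], -1], [[0, -0.5, -0.38], [0, 0, 0], -1], [[0, -0.64, -0.48], [0, 0, 0], -1], [[0, -0.78, -0.58], [0, 0, 0], -1], [[0, -0.88, -0.66], [0, 0, 0], -1], [[0, -0.94, -0.7], [-0.003, 0, 0], -1], [[0, -0.963, -0.721], [-0.003, 0, 0], -1], [[0, -0.963, -0.721], [-0.003, 0, 0], -1]])

```text
t: 10.25
tcp_pos: [0.5231, -0.0976, 0.2996]
ee_rot: [0.657, -0.263, 0.656, 0.263]
force: [-0.3, -0.0, 0.0]
finger_gap: 0.181
```

```bash
python3 - <<'E'
from h import *
im=wshot('w5')
go((.523,-.098,.23,43.7))
E
```

```text
now [ 0.523  -0.0972  0.2997] jaw 43.72 F [ 0.17  0.85 -0.83] gap 0.189 t 10.3 q [-0.31  0.29  1.69  0.    1.16 -1.07]
[0.3483, -0.0027, -0.0034] [0.0003, 0.0008, 0.0003]
```

View pics/w5.png

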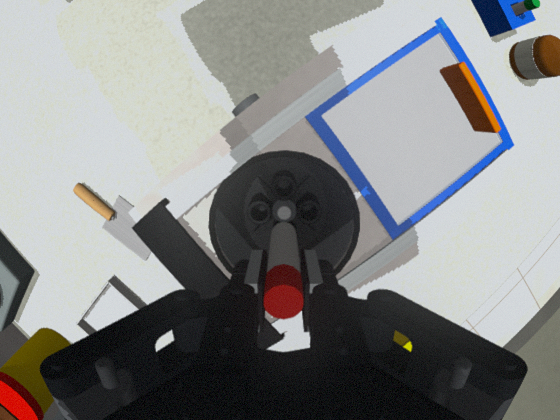

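```bash
python3 - <<'E'
from h import *
im=dict(np.load('w5.npz')); f=cv2.cvtColor(im['frame'],cv2.COLOR_RGB2BGR)
c=f[145:325,200:370]; c=cv2.convertScaleAbs(c,alpha=1.6); cv2.imwrite('pics/w5c.png',cv2.resize(c,None,fx=3.3,fy=3.3,interpolation=cv2.INTER_CUBIC))
C=wcloud(im); hsv=cv2.cvtColor(im['frame'],cv2.COLOR_RGB2HSV).astype(int)
m=((hsv[...,0]<6)|(hsv[...,0]>174))&(hsv[...,1]>130)&(hsv[...,2]>50); m[:,:220]=0;m[:,340:]=0
ys,xs=np.nonzero(m); print('cap bbox',ys.min(),ys.max(),xs.min(),xs.max())
R=rot(im['q']); p=C[m]; T=(p-im['pos'])@R; 
top=T[T[:,0]<T[:,0].min()+.006]; print('cap top tool',len(top),top.min(0).round(4),top.max(0).round(4),np.median(top,0).round(4))
# tube body in tool coords below cap
TT=(C-im['pos'])@R
k=(abs(TT[...,2])<.012)&(TT[...,0]>-.05)&(TT[...,0]<.075)&(abs(TT[...,1])<.03)
for a in np.arange(-.03,.06,.01):
    q=TT[k&(TT[...,0]>a)&(TT[...,0]<a+.01)]
    if len(q)>5: print(round(a,3),len(q),'ymax',np.percentile(q[:,1],95).round(4),'z',np.percentile(q[:,2],[3,97]).round(4))
print(wpix(im,(.523,-.099,.093)))
E
```

```text
cap bbox 264 318 263 303
cap top tool 6 [-0.1426  0.0671 -0.0009] [-0.1426  0.0671 -0.0009] [-0.1426  0.0671 -0.0009]
-0.03 792 ymax 0.0114 z [-0.0111  0.0111]
-0.02 534 ymax 0.0115 z [-0.0113  0.0113]
-0.01 421 ymax 0.0114 z [-0.0108  0.0109]
0.0 231 ymax 0.0075 z [-0.0079  0.0064]
0.01 197 ymax 0.0076 z [-0.0078  0.0064]
0.02 169 ymax 0.0075 z [-0.0076  0.0067]
0.03 142 ymax 0.0077 z [-0.0078  0.0067]
0.04 122 ymax 0.0076 z [-0.0077  0.0067]
0.05 24 ymax 0.0077 z [-0.0069  0.0062]
[187.31273458 282.63833887]
```

View pics/w5c.png

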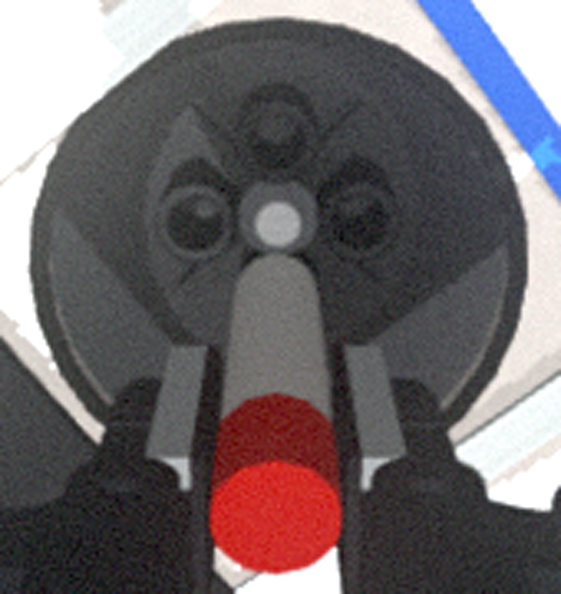

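```bash
python3 - <<'E'
from h import *
im=dict(np.load('w5.npz'))
P={}
for n,row,col,z in (('tgt',186.4,283.2,.093),('L',211.6,259.6,.093),('R',210,309,.093),('hub',212.5,284,.092)):
    P[n]=wray(im,row,col,z); print(n,P[n].round(4))
m=(P['L']+P['R'])/2; print('axis',m, np.linalg.norm(P['L']-P['R']))
C=wcloud(im)
# bucket rim top depth points near target
k=(abs(C[...,2]-.093)<.004)&(np.hypot(C[...,0]-.5425,C[...,1]+.119)<.05)&(np.hypot(C[...,0]-.5425,C[...,1]+.119)>.012)
p=C[k]; print(len(p))
for n in ('tgt','L','R'):
    q=p[np.hypot(*(p[:,:2]-P[n][:2]).T)<.018]; 
    if len(q)>8:
        from scipy.optimize import least_squares
        s=least_squares(lambda v:np.hypot(q[:,0]-v[0],q[:,1]-v[1])-.0118,P[n][:2],loss='soft_l1',f_scale=.001); print(n,len(q),s.x.round(4),np.median(q[:,2]).round(4))
E
```

```text
tgt [ 0.5227 -0.0978  0.093 ]
L [ 0.5234 -0.1366  0.093 ]
R [ 0.562  -0.0973  0.093 ]
hub [ 0.544  -0.1188  0.092 ]
axis [ 0.54269762 -0.1169693   0.093     ] 0.055098862943063896
914
tgt 312 [ 0.5241 -0.0982] 0.0927
L 306 [ 0.5234 -0.1373] 0.0926
R 294 [ 0.563  -0.0986] 0.0926
```

```bash
python3 - <<'E'
from h import *
go((.5238,-.0980,.17,43.7))
E
```

```text
now [ 0.523  -0.0972  0.2997] jaw 43.72 F [ 0.17  0.85 -0.83] gap 0.189 t 10.3 q [-0.31  0.29  1.69  0.    1.16 -1.07]
[0.6483, -0.0053, -0.0008] [0.0003, 0.0008, 0.0003]
```

Call:
jog_arm(commands=[[[0.1, -0.005, -0.001], [0, 0, 0], -1], [[0.2, -0.005, -0.001], [0, 0.0008, 0], -1], [[0.3, -0.005, -0.001], [0, 0.0008, 0], -1], [[0.4, -0.005, -0.001], [0, 0.0008, 0], -1], [[0.5, -0.005, -0.001], [0, 0.0008, 0], -1], [[0.58, -0.005, -0.001], [0, 0.0008, 0], -1], [[0.63, -0.005, -0.001], [0, 0.0008, 0], -1], [[0.648, -0.005, -0.001], [0, 0.0008, 0], -1], [[0.648, -0.005, -0.001], [0, 0.0008, 0], -1], [[0.648, -0.005, -0.001], [0, 0.0008, 0], -1]])

```text
t: 11.3
tcp_pos: [0.524, -0.0978, 0.1707]
ee_rot: [0.657, -0.264, 0.656, 0.263]
force: [-0.4, 0.4, -0.3]
finger_gap: 0.184
```

```bash
python3 - <<'E'
from h import *
from scipy.optimize import least_squares
im=wshot('w6'); f=cv2.cvtColor(im['frame'],cv2.COLOR_RGB2BGR)
c=cv2.convertScaleAbs(f[60:330,180:390],alpha=1.6); cv2.imwrite('pics/w6c.png',cv2.resize(c,None,fx=2.2,fy=2.2,interpolation=cv2.INTER_CUBIC))
C=wcloud(im)
for n,g in (('tgt',(.5238,-.0981)),('L',(.5234,-.137)),('R',(.5627,-.098))):
    k=(abs(C[...,2]-.093)<.003)&(np.hypot(C[...,0]-g[0],C[...,1]-g[1])<.018)&(np.hypot(C[...,0]-.5433,C[...,1]+.118)>.013)
    q=C[k]
    if len(q)>8:
        s=least_squares(lambda v:np.hypot(q[:,0]-v[0],q[:,1]-v[1])-.0118,g,loss='soft_l1',f_scale=.001); print(n,len(q),s.x.round(4),np.median(q[:,2]).round(4))
R=rot(im['q']); TT=(C-im['pos'])@R
k=(abs(TT[...,2])<.012)&(TT[...,0]>-.0)&(TT[...,0]<.075)&(abs(TT[...,1])<.02)
for a in np.arange(0.0,.06,.01):
    q=TT[k&(TT[...,0]>a)&(TT[...,0]<a+.01)]
    if len(q)>5: print(round(a,3),len(q),'ymax',np.percentile(q[:,1],95).round(4),'z',np.percentile(q[:,2],[3,97]).round(4))
go((.5238,-.0980,.109,43.7))
E
```

```text
tgt 532 [ 0.5238 -0.0982] 0.0927
L 337 [ 0.5232 -0.1375] 0.0927
R 371 [ 0.5628 -0.0988] 0.0926
0.0 232 ymax 0.0074 z [-0.0078  0.0065]
0.01 201 ymax 0.0075 z [-0.0077  0.0065]
0.02 168 ymax 0.0076 z [-0.0079  0.0067]
0.03 149 ymax 0.0076 z [-0.0077  0.0067]
0.04 119 ymax 0.0076 z [-0.0077  0.0067]
0.05 22 ymax 0.0075 z [-0.0061  0.0062]
now [ 0.524  -0.0979  0.1708] jaw 43.73 F [-0.46  0.43 -1.36] gap 0.188 t 11.35 q [-0.31  0.44  1.85 -0.    0.85 -1.07]
[0.3089, 0.0011, -0.0012] [0.0003, 0.0003, 0.001]
```

View pics/w6c.png

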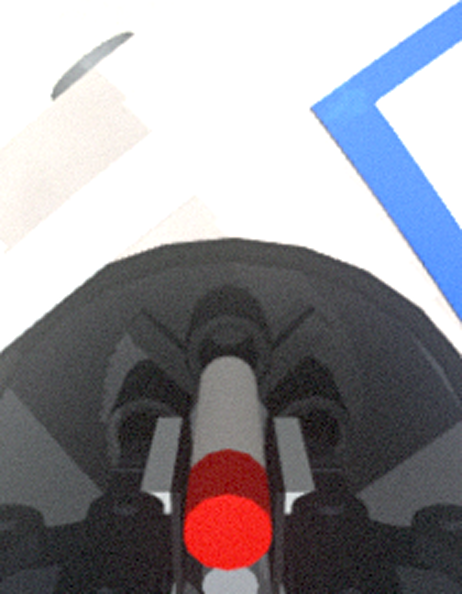

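Call:
jog_arm(commands=[[[0.02, 0, 0], [0, 0, 0], -1], [[0.04, 0, 0], [0, 0, 0], -1], [[0.06, 0, 0], [0, 0, 0], -1], [[0.08, 0, 0], [0, 0, 0], -1], [[0.1, 0, 0], [0, 0, 0], -1], [[0.12, 0, 0], [0, 0, 0], -1], [[0.13, 0, 0], [0, 0, 0], -1], [[0.14, 0, 0], [0, 0, 0], -1], [[0.15, 0, 0], [0, 0, 0], -1], [[0.15, 0, 0], [0, 0, 0], -1]])

```text
t: 12.35
tcp_pos: [0.524, -0.0979, 0.1406]
ee_rot: [0.657, -0.264, 0.656, 0.263]
force: [-0.4, -0.4, 0.1]
finger_gap: 0.186
```

```bash
python3 - <<'E'
from h import *
im=wshot('w7'); C=wcloud(im); R=rot(im['q']); TT=(C-im['pos'])@R
k=(abs(TT[...,2])<.012)&(TT[...,0]>-.0)&(TT[...,0]<.075)&(abs(TT[...,1])<.02)
for a in np.arange(0.0,.06,.01):
    q=TT[k&(TT[...,0]>a)&(TT[...,0]<a+.01)]
    if len(q)>5: print(round(a,3),len(q),'ymax',np.percentile(q[:,1],95).round(4),'z',np.percentile(q[:,2],[3,97]).round(4))
f=cv2.cvtColor(im['frame'],cv2.COLOR_RGB2BGR)
c=cv2.convertScaleAbs(f[60:330,180:390],alpha=1.6); cv2.imwrite('pics/w7c.png',cv2.resize(c,None,fx=2.2,fy=2.2,interpolation=cv2.INTER_CUBIC))
go((.524,-.0977,.109,43.7))
E
```

```text
0.0 230 ymax 0.0075 z [-0.0078  0.0064]
0.01 204 ymax 0.0075 z [-0.0078  0.0066]
0.02 167 ymax 0.0076 z [-0.0079  0.0067]
0.03 141 ymax 0.0077 z [-0.0078  0.0067]
0.04 688 ymax 0.0127 z [-0.0114  0.0114]
0.05 194 ymax 0.0139 z [-0.0106  0.0108]
now [ 0.5241 -0.098   0.1408] jaw 43.73 F [ 0.01 -0.53 -0.17] gap 0.186 t 12.4 q [-0.31  0.48  1.88 -0.    0.78 -1.07]
[0.1588, 0.0016, 0.0006] [0.0004, 0.0003, 0.001]
```

View pics/w7c.png

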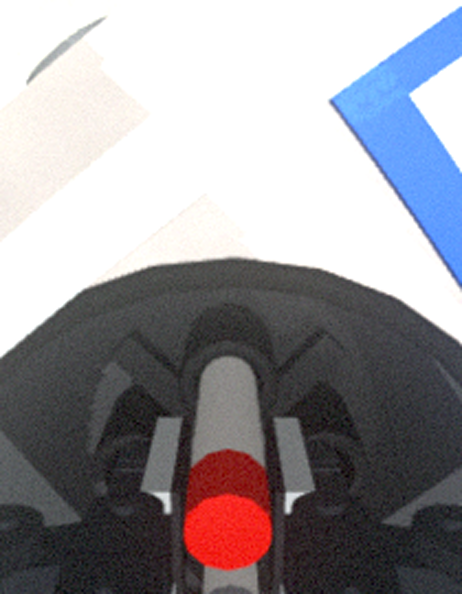

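The tube has entered the bucket without contact force. I'll continue down.

Call:
jog_arm(commands=[[[0.02, 0.001, 0], [0, 0, 0], -1], [[0.04, 0.001, 0], [0, 0, 0], -1], [[0.06, 0.001, 0], [0, 0, 0], -1], [[0.08, 0.001, 0], [0, 0, 0], -1], [[0.1, 0.001, 0], [0, 0, 0], -1], [[0.12, 0.001, 0], [0, 0, 0], -1], [[0.135, 0.001, 0], [0, 0, 0], -1], [[0.145, 0.001, 0], [0, 0, 0], -1], [[0.15, 0.001, 0], [0, 0, 0], -1], [[0.15, 0.001, 0], [0, 0, 0], -1]])

```text
t: 13.4
tcp_pos: [0.524, -0.0978, 0.1107]
ee_rot: [0.657, -0.264, 0.656, 0.263]
force: [-0.8, 0.6, -1.3]
finger_gap: 0.188
```

```bash
python3 - <<'E'
from h import *
go((.524,-.0977,.109,43.7))
E
```

```text
now [ 0.524  -0.0978  0.1107] jaw 43.73 F [-0.8   0.59 -1.25] gap 0.188 t 13.4 q [-0.31  0.52  1.91 -0.    0.71 -1.07]
[0.0083, 0.0005, 0.0005] [0.0004, 0.0003, 0.0009]
```

Call:
jog_arm(commands=[[[0.004, 0, 0], [0, 0, 0], -1], [[0.006, 0, 0], [0, 0, 0], -1], [[0.006, 0, 0], [0, 0, 0], -0.5], [[0.006, 0, 0], [0, 0, 0], -0.3], [[0.006, 0, 0], [0, 0, 0], -0.2], [[0.006, 0, 0], [0, 0, 0], -0.2], [[0.006, 0, 0], [0, 0, 0], -0.2], [[0.006, 0, 0], [0, 0, 0], -0.2], [[0.006, 0, 0], [0, 0, 0], -0.2], [[0.006, 0, 0], [0, 0, 0], -0.2]])

```text
t: 14.4
tcp_pos: [0.524, -0.0978, 0.1095]
ee_rot: [0.657, -0.264, 0.656, 0.263]
force: [-0.8, -0.2, -0.4]
finger_gap: 0.397
```

Call:
jog_arm(commands=[[[-0.05, 0, 0], [0, 0, 0], -0.2], [[-0.1, 0, 0], [0, 0, 0], -0.2], [[-0.17, 0, 0], [0, 0, 0], -0.2], [[-0.25, 0, 0], [0, 0, 0], -0.2], [[-0.35, 0, 0], [0, 0, 0], -0.2], [[-0.5, 0, 0], [0, 0, 0], -0.2], [[-0.65, 0, 0], [0, 0, 0], -0.2], [[-0.8, 0, 0], [0, 0, 0], -0.2], [[-0.9, 0, 0], [0, 0, 0], -0.2], [[-0.9, 0, 0], [0, 0, 0], -0.2]])

```text
t: 15.4
tcp_pos: [0.5244, -0.0979, 0.2931]
ee_rot: [0.658, -0.265, 0.654, 0.262]
force: [-0.3, -0.8, -1.2]
finger_gap: 0.402
```

```bash
python3 - <<'E'
from h import *
im=wshot('w8'); C=wcloud(im); hsv=cv2.cvtColor(im['frame'],cv2.COLOR_RGB2HSV).astype(int)
m=((hsv[...,0]<6)|(hsv[...,0]>174))&(hsv[...,1]>130)&(hsv[...,2]>50)&(np.hypot(C[...,0]-.524,C[...,1]+.098)<.03); p=C[m]; print(len(p),p.min(0),p.max(0)); q=p[p[:,2]>.136]; print('red top',((q.min(0)+q.max(0))/2).round(4))
f=im['frame'].astype(int); m=(f[...,0]>150)&(f[...,2]<90)&(f[...,1]<160)&(C[...,2]>.15)&(C[...,2]<.21); p=C[m]; print('tab',len(p),p.min(0).round(4),p.max(0).round(4))
q=p[p[:,2]>.19]; 
if len(q)>5: print('tabtop',cv2.minAreaRect((q[:,:2]*1000).astype(np.float32)))
go((.524,-.0977,.109,43.7))
E
```

```text
292 [ 0.51558362 -0.11861948  0.06807327] [ 0.54292917 -0.09002167  0.14211224]
red top [ 0.5238 -0.0981  0.1392]
tab 1166 [ 0.3885 -0.7397  0.178 ] [0.6091 0.0986 0.1968]
tabtop ((575.044677734375, 90.8895492553711), (7.885526657104492, 68.26605987548828), 81.88825988769531)
now [ 0.5239 -0.0977  0.2912] jaw 43.73 F [-0.28  0.34 -0.16] gap 0.397 t 15.45 q [-0.31  0.3   1.7  -0.    1.13 -1.07]
[0.9111, 0.0035, -0.0012] [0.0004, 0.0013, 0.0027]
```

View pics/w8.png

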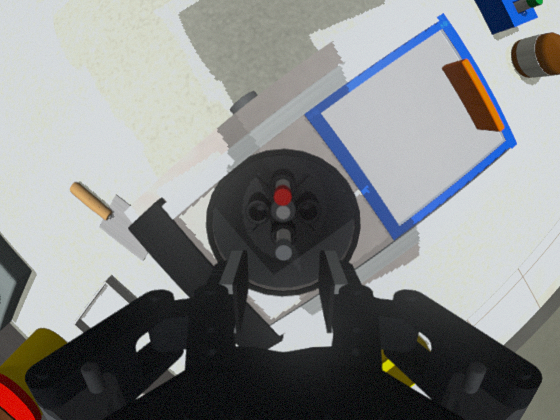

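Red is seated: its cap top is at (0.5238, -0.0981, 0.14), straight across from grey, so the placing looks good. Next I go behind the tab with the fingers shut.

Call:
jog_arm(commands=[[[0, 0.07, 0.1], [0.06, 0, 0], -0.2], [[0, 0.15, 0.25], [0.13, 0, 0], -1], [[0, 0.25, 0.4], [0.2, 0, 0], -1], [[0, 0.35, 0.55], [0.28, 0, 0], -1], [[0, 0.45, 0.7], [0.36, 0, 0], -1], [[0, 0.55, 0.85], [0.44, 0, 0], -1], [[0, 0.65, 0.95], [0.52, 0, 0], -1], [[0, 0.66, 1], [0.58, 0, 0], -1], [[0, 0.66, 1], [0.58, 0, 0], -1], [[0, 0.66, 1], [0.58, 0, 0], -1]])

```text
t: 16.45
tcp_pos: [0.5767, 0.1356, 0.2903]
ee_rot: [0.706, 0.05, 0.704, -0.052]
force: [0.9, 0.2, 0.4]
finger_gap: 0.003
```

```bash
cat >> h.py <<'E'
def tab(im,C):
    f=im['frame'].astype(int); m=(f[...,0]>150)&(f[...,2]<90)&(f[...,1]<170)&(C[...,2]>.15)&(C[...,2]<.21)&(abs(C[...,0]-.57)<.08)&(C[...,1]<.15)&(C[...,1]>-.15); p=C[m]; print('tab',len(p))
    q=p[p[:,2]>.189]
    if len(q)>5: print('tabtop',cv2.minAreaRect((q[:,:2]*1000).astype(np.float32)),np.median(q[:,2]))
E
python3 - <<'E'
from h import *
im=wshot('w9'); tab(im,wcloud(im))
t=r.get_image('top'); save(t,'t9'); tab(t,cloud(t)); 
go((.586,.135,.168,-8.4))
E
```

```text
tab 0
tab 0
now [0.5768 0.1351 0.2907] jaw -8.39 F [ 0.64 -0.23 -0.01] gap 0.001 t 16.55 q [ 0.12  0.39  1.56 -0.    1.18  0.27]
[0.6138, 0.0069, 0.0431] [0.0001, 0.0024, 0.0008]
```

View pics/w9.png

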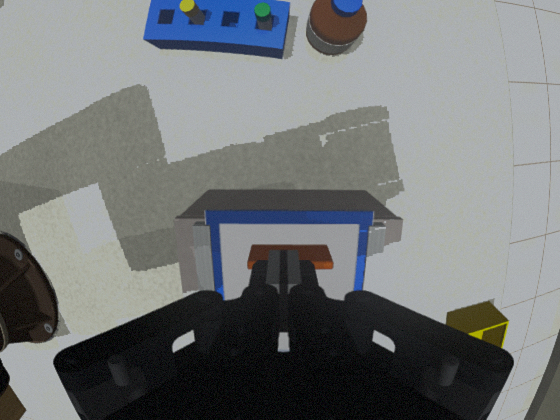

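```bash
python3 - <<'E'
from h import *
im=dict(np.load('w9.npz')); C=wcloud(im)
hsv=cv2.cvtColor(im['frame'],cv2.COLOR_RGB2HSV).astype(int)
m=(hsv[...,0]>3)&(hsv[...,0]<20)&(hsv[...,1]>140)&(C[...,2]>.15)&(C[...,2]<.21)&(abs(C[...,0]-.57)<.08)&(C[...,1]<.15)
p=C[m]; print(len(p),p.min(0),p.max(0))
q=p[p[:,2]>.191]; print(len(q),np.median(q[:,2]),cv2.minAreaRect((q[:,:2]*1000).astype(np.float32)))
R=rot(im['q']); T=(q-im['pos'])@R; print('tool',np.percentile(T,[1,99],axis=0).round(4))
E
```

```text
331 [0.54189546 0.08361574 0.16031458] [0.60937938 0.10069282 0.19714344]
195 0.19476072276067163 ((575.7246704101562, 92.46441650390625), (7.354610919952393, 67.88533020019531), 80.84546661376953)
tool [[ 0.094  -0.0463 -0.0289]
 [ 0.0983 -0.0394  0.0382]]
```

Call:
jog_arm(commands=[[[0.1, 0, 0.023], [0, 0, 0], -1], [[0.2, 0, 0.023], [0, 0.0024, 0.001], -1], [[0.3, 0, 0.023], [0, 0.0024, 0.001], -1], [[0.4, 0, 0.023], [0, 0.0024, 0.001], -1], [[0.5, 0, 0.023], [0, 0.0024, 0.001], -1], [[0.56, 0, 0.023], [0, 0.0024, 0.001], -1], [[0.6, 0, 0.023], [0, 0.0024, 0.001], -1], [[0.613, 0, 0.023], [0, 0.0024, 0.001], -1], [[0.613, 0, 0.023], [0, 0.0024, 0.001], -1], [[0.613, 0, 0.023], [0, 0.0024, 0.001], -1]])

```text
t: 17.55
tcp_pos: [0.5821, 0.1342, 0.1689]
ee_rot: [0.706, 0.052, 0.705, -0.052]
force: [0.1, 0.2, -0.3]
finger_gap: 0.006
```

```bash
python3 - <<'E'
from h import *
im=wshot('w10')
go((.58,.1,.168,-8.4))
E
```

```text
now [0.5821 0.1342 0.1689] jaw -8.38 F [ 0.75 -0.33  0.5 ] gap 0.002 t 17.6 q [0.12 0.52 1.7  0.   0.92 0.26]
[0.0045, -0.171, 0.0144] [0.0002, 0.0008, -0.0004]
```

View pics/w10.png

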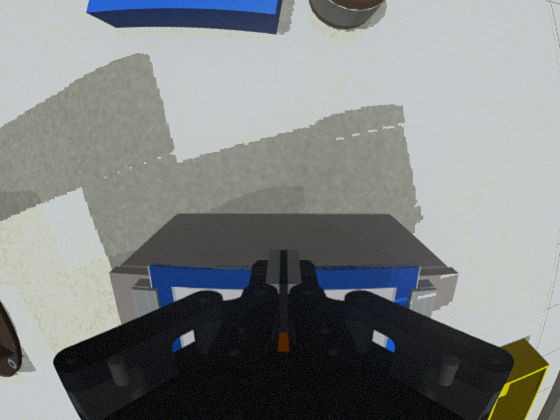

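Call:
jog_arm(commands=[[[0, -0.03, 0], [0, 0, 0], -1], [[0, -0.06, 0], [0, 0, 0], -1], [[0, -0.08, 0], [0, 0, 0], -1], [[0, -0.1, 0], [0, 0, 0], -1], [[0, -0.115, 0], [0, 0, 0], -1], [[0, -0.13, 0], [0, 0, 0], -1], [[0, -0.145, 0], [0, 0, 0], -1], [[0, -0.16, 0], [0, 0, 0], -1], [[0, -0.175, 0], [0, 0, 0], -1], [[0, -0.19, 0], [0, 0, 0], -1]])

```text
t: 18.6
tcp_pos: [0.5765, 0.0966, 0.1689]
ee_rot: [0.706, 0.052, 0.705, -0.051]
force: [0.8, 1.1, 0.5]
finger_gap: -0.003
```

```bash
cat >> h.py <<'E'
def st():
    u=np.array([.147,.989,0]); o=r.observe(); print('t',round(o['t'],2),'along',round(float(o['tcp_pos']@u),4),o['tcp_pos'].round(4),'push',round(float(o['force']@u),2),o['force'].round(2))
E
python3 - <<'E'
from h import *
st(); t=r.get_image('scene'); save(t,'s10'); tab(t,cloud(t)); st()
E
```

```text
t 18.6 along 0.1802 [0.5765 0.0966 0.1689] push 1.19 [0.78 1.09 0.45]
tab 0
t 18.65 along 0.1798 [0.5765 0.0961 0.1689] push -0.15 [ 0.   -0.15  1.68]
```

View pics/s10.png

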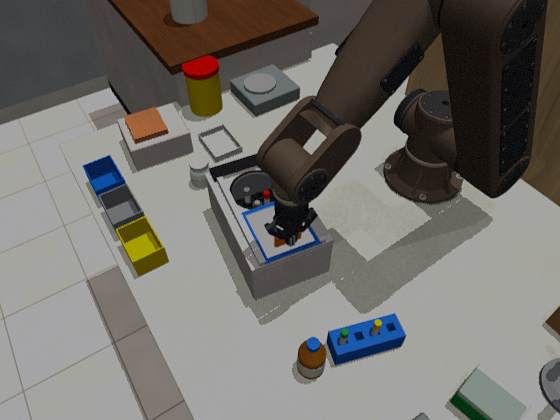

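Call:
jog_arm(commands=[[[0, -0.02, 0], [0, 0, 0], -1], [[0, -0.06, 0], [0, 0, 0], -1], [[0, -0.11, 0], [0, 0, 0], -1], [[0, -0.17, 0], [0, 0, 0], -1], [[0, -0.23, 0], [0, 0, 0], -1], [[0, -0.29, 0], [0, 0, 0], -1], [[0, -0.35, 0], [0, 0, 0], -1], [[0, -0.4, 0], [0, 0, 0], -1], [[0, -0.44, 0], [0, 0, 0], -1], [[0, -0.46, 0], [0, 0, 0], -1]])

```text
t: 19.65
tcp_pos: [0.5629, 0.0043, 0.1688]
ee_rot: [0.706, 0.052, 0.705, -0.052]
force: [-1.7, 3.2, 0.9]
finger_gap: 0.001
```

```bash
python3 - <<'E'
from h import *
st(); im=wshot('w11'); go((.55,-.02,.168,-8.4)); st()
t=r.get_image('top'); save(t,'t11');st(); t=r.get_image('scene'); save(t,'s11'); st()
b=lambda n,a: cv2.imread('pics/'+n+'.png')[a]
c=cv2.imread('pics/s11.png')[140:300,180:350]; cv2.imwrite('pics/s11c.png',cv2.resize(c,None,fx=3.5,fy=3.5,interpolation=cv2.INTER_CUBIC))
E
```

```text
t 19.65 along 0.087 [0.5629 0.0043 0.1688] push 2.9 [-1.74  3.19  0.87]
now [0.563  0.0041 0.1688] jaw -8.41 F [-0.24  0.42  0.14] gap -0.002 t 19.7 q [-0.11  0.48  1.78  0.    0.88  0.04]
[0.0038, -0.1289, -0.0465] [-0.0001, 0.0007, -0.0002]
t 19.7 along 0.0868 [0.563  0.0041 0.1688] push 0.38 [-0.24  0.42  0.14]
t 19.75 along 0.0873 [0.5631 0.0045 0.1688] push 0.84 [ 0.13  0.83 -1.3 ]
t 19.8 along 0.0876 [0.5633 0.0048 0.1688] push 0.35 [-0.35  0.41  0.43]
```

View pics/s11c.png

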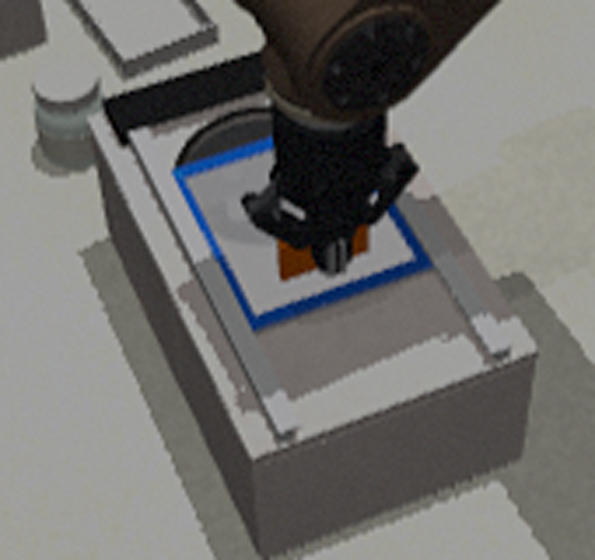

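View pics/w11.png

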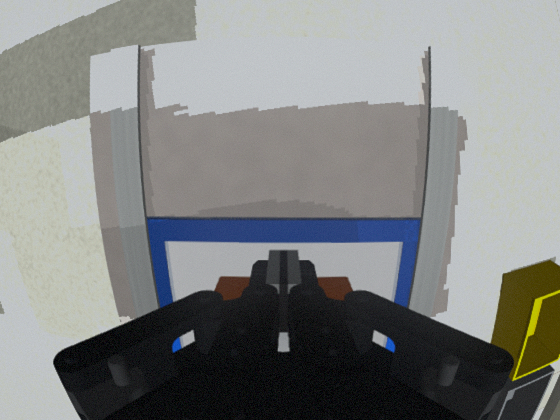

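```bash
cat >> h.py <<'E'
def edge(im):
    """along-coordinate of guard +y outer blue edge at columns clear of the gripper"""
    u=np.array([.147,.989,0]); f=im['frame'].astype(int); out=[]
    for c in range(230,341,5):
        if 265<c<305: continue
        col=(f[:,c,2]-f[:,c,0]>40)&(f[:,c,2]>70); 
        k=np.nonzero(col[100:262])[0]
        if len(k): out.append(wray(im,k[0]+99.5,c,.155)@u)
    return np.median(out).round(4),np.ptp(out).round(4)
E
python3 - <<'E'
from h import *
for n in('w9','w10','w11'): print(n,edge(dict(np.load(n+'.npz'))))
E
```

```text
w9 (np.float64(0.2103), np.float64(0.0009))
  return _methods._mean(a, axis=axis, dtype=dtype,
  ret = ret.dtype.type(ret / rcount)
Traceback (most recent call last):
  File "h.py", line 52, in edge
    return np.median(out).round(4),np.ptp(out).round(4)
                                   ~~~~~~^^^^^
ValueError: zero-size array to reduction operation maximum which has no identity
```

```bash
python3 - <<'E'
from h import *
for n in('w9','w11'): print(n,edge(dict(np.load(n+'.npz'))))
st()
E
```

```text
w9 (np.float64(0.2103), np.float64(0.0009))
w11 (np.float64(0.1066), np.float64(0.0005))
t 19.8 along 0.0876 [0.5633 0.0048 0.1688] push 0.35 [-0.35  0.41  0.43]
```

Call:
jog_arm(commands=[[[0, -0.01, 0], [0, 0, 0], -1], [[0, -0.02, 0], [0, 0, 0], -1], [[0, -0.03, 0], [0, 0, 0], -1], [[0, -0.04, 0], [0, 0, 0], -1], [[0, -0.05, 0], [0, 0, 0], -1], [[0, -0.06, 0], [0, 0, 0], -1], [[0, -0.07, 0], [0, 0, 0], -1], [[0, -0.08, 0], [0, 0, 0], -1], [[0, -0.085, 0], [0, 0, 0], -1], [[0, -0.085, 0], [0, 0, 0], -1]])

```text
t: 20.8
tcp_pos: [0.5608, -0.0122, 0.1688]
ee_rot: [0.706, 0.052, 0.705, -0.052]
force: [-0.6, 0.6, 0.8]
finger_gap: 0.003
```

```bash
python3 - <<'E'
from h import *
for i in range(3): st(); im=wshot('w12_%d'%i)
print(edge(im)); go((.55,-.02,.168,-8.4))
E
```

```text
t 20.8 along 0.0703 [ 0.5608 -0.0122  0.1688] push 0.55 [-0.6   0.65  0.75]
t 20.85 along 0.0703 [ 0.5608 -0.0123  0.1688] push 0.79 [-0.45  0.87 -0.04]
t 20.9 along 0.0704 [ 0.5608 -0.0122  0.1688] push 1.39 [-0.3   1.45 -0.12]
(np.float64(0.0899), np.float64(0.0))
now [ 0.5608 -0.0121  0.1688] jaw -8.39 F [0.49 0.61 0.09] gap -0.0 t 20.95 q [-0.14  0.47  1.79 -0.    0.88  0.01]
[0.0039, -0.0469, -0.0478] [0.0001, 0.0011, 0.0]
```

Call:
jog_arm(commands=[[[0, -0.003, 0], [0, 0, 0], -1], [[0, -0.006, 0], [0, 0, 0], -1], [[0, -0.009, 0], [0, 0, 0], -1], [[0, -0.012, 0], [0, 0, 0], -1], [[0, -0.015, 0], [0, 0, 0], -1], [[0, -0.018, 0], [0, 0, 0], -1], [[0, -0.021, 0], [0, 0, 0], -1], [[0, -0.024, 0], [0, 0, 0], -1], [[0, -0.027, 0], [0, 0, 0], -1], [[0, -0.03, 0], [0, 0, 0], -1]])

```text
t: 21.95
tcp_pos: [0.5599, -0.0181, 0.1688]
ee_rot: [0.706, 0.052, 0.705, -0.052]
force: [-0.6, 2.8, 1.4]
finger_gap: -0.001
```

```bash
python3 - <<'E'
from h import *
for i in range(2): st(); im=wshot('w13_%d'%i)
st();print(edge(im))
E
```

```text
t 21.95 along 0.0644 [ 0.5599 -0.0181  0.1688] push 2.65 [-0.64  2.77  1.35]
t 22.0 along 0.0643 [ 0.5599 -0.0182  0.1688] push 2.73 [-0.87  2.89  0.96]
t 22.05 along 0.0643 [ 0.5599 -0.0182  0.1688] push 2.67 [-0.49  2.77 -0.02]
(np.float64(0.0838), np.float64(0.0006))
```

Call:
jog_arm(commands=[[[0, -0.003, 0], [0, 0, 0], -1], [[0, -0.006, 0], [0, 0, 0], -1], [[0, -0.009, 0], [0, 0, 0], -1], [[0, -0.012, 0], [0, 0, 0], -1], [[0, -0.015, 0], [0, 0, 0], -1], [[0, -0.018, 0], [0, 0, 0], -1], [[0, -0.02, 0], [0, 0, 0], -1], [[0, -0.022, 0], [0, 0, 0], -1], [[0, -0.025, 0], [0, 0, 0], -1], [[0, -0.025, 0], [0, 0, 0], -1]])

```text
t: 23.05
tcp_pos: [0.5592, -0.0232, 0.1688]
ee_rot: [0.706, 0.052, 0.705, -0.052]
force: [-1.1, 2.8, 0.3]
finger_gap: 0.002
```

```bash
python3 - <<'E'
from h import *
for i in range(2): st(); im=wshot('w14_%d'%i)
st();print(edge(im))
E
```

```text
t 23.05 along 0.0592 [ 0.5592 -0.0232  0.1688] push 2.58 [-1.08  2.77  0.3 ]
t 23.1 along 0.0592 [ 0.5592 -0.0232  0.1688] push 2.36 [-1.15  2.55  0.56]
t 23.15 along 0.0593 [ 0.5592 -0.0232  0.1688] push 2.04 [-1.04  2.22  0.67]
(np.float64(0.0788), np.float64(0.0006))
```

Call:
jog_arm(commands=[[[0, -0.003, 0], [0, 0, 0], -1], [[0, -0.006, 0], [0, 0, 0], -1], [[0, -0.009, 0], [0, 0, 0], -1], [[0, -0.012, 0], [0, 0, 0], -1], [[0, -0.015, 0], [0, 0, 0], -1], [[0, -0.018, 0], [0, 0, 0], -1], [[0, -0.02, 0], [0, 0, 0], -1], [[0, -0.022, 0], [0, 0, 0], -1], [[0, -0.025, 0], [0, 0, 0], -1], [[0, -0.025, 0], [0, 0, 0], -1]])

```text
t: 24.15
tcp_pos: [0.5585, -0.0278, 0.1688]
ee_rot: [0.706, 0.052, 0.705, -0.052]
force: [0.1, 6.8, 0.4]
finger_gap: -0.001
```

```bash
python3 - <<'E'
from h import *
st(); im=wshot('w15_0')
st();print(edge(im))
E
```

```text
t 24.15 along 0.0546 [ 0.5585 -0.0278  0.1688] push 6.77 [0.13 6.82 0.39]
t 24.2 along 0.0546 [ 0.5585 -0.0278  0.1688] push 6.44 [-0.57  6.6   0.61]
(np.float64(0.0744), np.float64(0.0006))
```

We're in the catch zone. Smaller steps from here.

Call:
jog_arm(commands=[[[0, -0.002, 0], [0, 0, 0], -1], [[0, -0.004, 0], [0, 0, 0], -1], [[0, -0.006, 0], [0, 0, 0], -1], [[0, -0.008, 0], [0, 0, 0], -1], [[0, -0.01, 0], [0, 0, 0], -1], [[0, -0.012, 0], [0, 0, 0], -1], [[0, -0.014, 0], [0, 0, 0], -1], [[0, -0.016, 0], [0, 0, 0], -1], [[0, -0.018, 0], [0, 0, 0], -1], [[0, -0.018, 0], [0, 0, 0], -1]])

```text
t: 25.2
tcp_pos: [0.5579, -0.0315, 0.1688]
ee_rot: [0.706, 0.052, 0.705, -0.052]
force: [-1.3, 3.5, 0.8]
finger_gap: -0.003
```

```bash
python3 - <<'E'
from h import *
st(); im=wshot('w16_0')
st();print(edge(im))
E
```

```text
t 25.2 along 0.0509 [ 0.5579 -0.0315  0.1688] push 3.3 [-1.28  3.53  0.85]
t 25.25 along 0.0509 [ 0.5579 -0.0315  0.1688] push 2.73 [-1.32  2.96  1.05]
(np.float64(0.0704), np.float64(0.0))
```

Call:
jog_arm(commands=[[[0, -0.001, 0], [0, 0, 0], -1], [[0, -0.002, 0], [0, 0, 0], -1], [[0, -0.003, 0], [0, 0, 0], -1], [[0, -0.004, 0], [0, 0, 0], -1], [[0, -0.005, 0], [0, 0, 0], -1], [[0, -0.006, 0], [0, 0, 0], -1], [[0, -0.007, 0], [0, 0, 0], -1], [[0, -0.008, 0], [0, 0, 0], -1], [[0, -0.01, 0], [0, 0, 0], -1], [[0, -0.01, 0], [0, 0, 0], -1]])

```text
t: 26.25
tcp_pos: [0.5576, -0.0336, 0.1688]
ee_rot: [0.706, 0.052, 0.705, -0.052]
force: [-1.2, 1.4, -0.3]
finger_gap: -0.0
```

```bash
python3 - <<'E'
from h import *
st(); im=wshot('w17_0')
st();print(edge(im))
E
```

```text
t 26.25 along 0.0487 [ 0.5576 -0.0336  0.1688] push 1.16 [-1.17  1.35 -0.27]
t 26.3 along 0.0487 [ 0.5577 -0.0336  0.1688] push 0.9 [-1.18  1.08  0.14]
(np.float64(0.0683), np.float64(0.0))
```

The force is low again and there's no buffer, so that was only a friction bump and the click is still ahead.

Call:
jog_arm(commands=[[[0, -0.002, 0], [0, 0, 0], -1], [[0, -0.004, 0], [0, 0, 0], -1], [[0, -0.006, 0], [0, 0, 0], -1], [[0, -0.008, 0], [0, 0, 0], -1], [[0, -0.01, 0], [0, 0, 0], -1], [[0, -0.012, 0], [0, 0, 0], -1], [[0, -0.014, 0], [0, 0, 0], -1], [[0, -0.016, 0], [0, 0, 0], -1], [[0, -0.018, 0], [0, 0, 0], -1], [[0, -0.018, 0], [0, 0, 0], -1]])

```text
t: 27.3
tcp_pos: [0.5572, -0.0371, 0.1688]
ee_rot: [0.706, 0.052, 0.705, -0.052]
force: [0.1, 1.4, 0.2]
finger_gap: 0.001
```

```bash
python3 - <<'E'
from h import *
st(); im=wshot('w18_0')
st();print(edge(im))
E
```

```text
t 27.3 along 0.0453 [ 0.5572 -0.0371  0.1688] push 1.36 [0.11 1.35 0.18]
t 27.35 along 0.0453 [ 0.5572 -0.037   0.1688] push 1.66 [ 1.13  1.51 -0.44]
(np.float64(0.0648), np.float64(0.0006))
```

Call:
jog_arm(commands=[[[0, -0.002, 0], [0, 0, 0], -1], [[0, -0.005, 0], [0, 0, 0], -1], [[0, -0.007, 0], [0, 0, 0], -1], [[0, -0.01, 0], [0, 0, 0], -1], [[0, -0.012, 0], [0, 0, 0], -1], [[0, -0.015, 0], [0, 0, 0], -1], [[0, -0.017, 0], [0, 0, 0], -1], [[0, -0.02, 0], [0, 0, 0], -1], [[0, -0.022, 0], [0, 0, 0], -1], [[0, -0.022, 0], [0, 0, 0], -1]])

```text
t: 28.35
tcp_pos: [0.5567, -0.0405, 0.1688]
ee_rot: [0.706, 0.052, 0.704, -0.051]
force: [1.9, 10.8, 0.4]
finger_gap: -0.003
```

```bash
python3 - <<'E'
from h import *
st(); im=wshot('w19_0')
st();print(edge(im))
E
```

```text
t 28.35 along 0.0418 [ 0.5567 -0.0405  0.1688] push 11.0 [ 1.86 10.84  0.36]
t 28.4 along 0.0418 [ 0.5567 -0.0405  0.1689] push 11.35 [ 1.66 11.23  0.65]
(np.float64(0.0613), np.float64(0.0))
```

Call:
jog_arm(commands=[[[0, -0.004, 0], [0, 0, 0], -1], [[0, -0.0045, 0], [0, 0, 0], -1], [[0, -0.005, 0], [0, 0, 0], -1], [[0, -0.005, 0], [0, 0, 0], -1], [[0, -0.005, 0], [0, 0, 0], -1], [[0, -0.0055, 0], [0, 0, 0], -1], [[0, -0.006, 0], [0, 0, 0], -1], [[0, -0.006, 0], [0, 0, 0], -1], [[0, -0.006, 0], [0, 0, 0], -1], [[0, -0.006, 0], [0, 0, 0], -1]])

```text
t: 29.4
tcp_pos: [0.5567, -0.0406, 0.1689]
ee_rot: [0.706, 0.053, 0.704, -0.051]
force: [2.2, 12.6, 0.4]
finger_gap: -0.004
```

```bash
python3 - <<'E'
from h import *
st(); im=wshot('w20_0')
st();print(edge(im))
E
```

```text
t 29.4 along 0.0417 [ 0.5567 -0.0406  0.1689] push 12.73 [ 2.15 12.55  0.38]
t 29.45 along 0.0417 [ 0.5567 -0.0406  0.1689] push 12.64 [ 2.74 12.37  0.72]
(np.float64(0.0613), np.float64(0.0006))
```

Call:
jog_arm(commands=[[[0, -0.006, 0], [0, 0, 0], -1], [[0, -0.006, 0], [0, 0, 0], -1], [[0, -0.0065, 0], [0, 0, 0], -1], [[0, -0.0065, 0], [0, 0, 0], -1], [[0, -0.007, 0], [0, 0, 0], -1], [[0, -0.007, 0], [0, 0, 0], -1], [[0, -0.0075, 0], [0, 0, 0], -1], [[0, -0.0075, 0], [0, 0, 0], -1], [[0, -0.0075, 0], [0, 0, 0], -1], [[0, -0.0075, 0], [0, 0, 0], -1]])

```text
t: 30.45
tcp_pos: [0.5566, -0.0408, 0.1689]
ee_rot: [0.706, 0.054, 0.704, -0.05]
force: [2.8, 12.3, -0.5]
finger_gap: -0.003
```

```bash
python3 - <<'E'
from h import *
st(); im=wshot('w21_0')
st();print(edge(im))
E
```

```text
t 30.45 along 0.0415 [ 0.5566 -0.0408  0.1689] push 12.56 [ 2.83 12.28 -0.53]
t 30.5 along 0.0415 [ 0.5567 -0.0408  0.1689] push 13.25 [ 3.06 12.94 -0.05]
(np.float64(0.061), np.float64(0.0001))
```

```bash
python3 - <<'E'
from h import *
go((.5566,-.0408,.1689,-8.4))
E
```

```text
now [ 0.5567 -0.0408  0.1689] jaw -8.42 F [ 3.06 12.94 -0.05] gap -0.001 t 30.5 q [-0.19  0.47  1.8   0.01  0.87 -0.05]
[-0.0, -0.0002, -0.0003] [-0.0002, 0.0015, -0.0033]
```

Call:
jog_arm(commands=[[[0, -0.0075, 0], [0, 0, 0], -1], [[0, -0.0075, 0], [0, 0, -0.001], -1], [[0, -0.008, 0], [0, 0, -0.002], -1], [[0, -0.008, 0], [0, 0, -0.003], -1], [[0, -0.0085, 0], [0, 0, -0.003], -1], [[0, -0.0085, 0], [0, 0, -0.003], -1], [[0, -0.009, 0], [0, 0, -0.003], -1], [[0, -0.009, 0], [0, 0, -0.003], -1], [[0, -0.009, 0], [0, 0, -0.003], -1], [[0, -0.009, 0], [0, 0, -0.003], -1]])

```text
t: 31.5
tcp_pos: [0.5566, -0.0411, 0.1689]
ee_rot: [0.706, 0.053, 0.704, -0.051]
force: [3.6, 15.3, -0.0]
finger_gap: -0.001
```

```bash
python3 - <<'E'
from h import *
st(); im=wshot('w22_0')
st();print(edge(im)); go((.5566,-.0408,.1689,-8.4))
E
```

```text
t 31.5 along 0.0412 [ 0.5566 -0.0411  0.1689] push 15.64 [ 3.63 15.27 -0.02]
t 31.55 along 0.0411 [ 0.5566 -0.0411  0.1689] push 15.86 [ 3.03 15.59  0.96]
(np.float64(0.0607), np.float64(0.0006))
now [ 0.5566 -0.0411  0.1689] jaw -8.43 F [ 3.03 15.59  0.96] gap -0.002 t 31.55 q [-0.19  0.47  1.8   0.    0.87 -0.05]
[-0.0001, 0.0016, -0.0002] [-0.0003, 0.0016, -0.0017]
```

15.7 N on the stiff buffer means it has clicked. I'll back off and check that it holds.

Call:
jog_arm(commands=[[[0, -0.004, 0], [0, 0, 0], -1], [[0, 0, 0], [0, 0, 0], -1], [[0, 0.005, 0], [0, 0, 0], -1], [[0, 0.01, 0], [0, 0, 0], -1], [[0, 0.015, 0], [0, 0, 0], -1], [[0, 0.02, 0], [0, 0, 0], -1], [[0, 0.025, 0], [0, 0, 0], -1], [[0, 0.03, 0], [0, 0, 0], -1], [[0, 0.03, 0], [0, 0, 0], -1], [[0, 0.03, 0], [0, 0, 0], -1]])

```text
t: 32.55
tcp_pos: [0.5574, -0.0353, 0.1689]
ee_rot: [0.706, 0.053, 0.704, -0.051]
force: [0.3, 0.1, 0.4]
finger_gap: -0.001
```

```bash
python3 - <<'E'
from h import *
st(); im=wshot('w23_0')
st();print(edge(im)); go((.5566,-.0408,.1689,-8.4))
E
```

```text
t 32.55 along 0.0471 [ 0.5574 -0.0353  0.1689] push 0.2 [0.34 0.15 0.39]
t 32.6 along 0.0471 [ 0.5574 -0.0353  0.1689] push -1.16 [ 0.26 -1.21  0.29]
(np.float64(0.065), np.float64(0.0001))
now [ 0.5574 -0.0353  0.1689] jaw -8.43 F [ 0.26 -1.21  0.29] gap 0.001 t 32.6 q [-0.18  0.47  1.79  0.    0.87 -0.04]
[-0.0001, -0.028, -0.0] [-0.0003, 0.0015, -0.0016]
```

Call:
jog_arm(commands=[[[0, 0.02, 0], [0, 0, 0], -1], [[0, 0.04, 0], [0, 0, 0], -1], [[0, 0.06, 0], [0, 0, 0], -1], [[0, 0.08, 0], [0, 0, 0], -1], [[0, 0.1, 0], [0, 0, 0], -1], [[0, 0.12, 0], [0, 0, 0], -1], [[-0.1, 0.12, 0], [0, 0, 0], -1], [[-0.3, 0.12, 0], [0, 0, 0], -1], [[-0.5, 0.12, 0], [0, 0, 0], -1], [[-0.5, 0.12, 0], [0, 0, 0], -1]])

```text
t: 33.6
tcp_pos: [0.5623, -0.0117, 0.2739]
ee_rot: [0.709, 0.053, 0.701, -0.051]
force: [-0.1, -0.0, -0.4]
finger_gap: 0.002
```

```bash
python3 - <<'E'
from h import *
st(); im=wshot('w24'); print(edge(im)); t=r.get_image('top'); save(t,'t24'); t=r.get_image('scene'); save(t,'s24')
c=cv2.imread('pics/s24.png')[130:300,180:350]; cv2.imwrite('pics/s24c.png',cv2.resize(c,None,fx=3.5,fy=3.5,interpolation=cv2.INTER_CUBIC))
E
```

```text
t 33.6 along 0.0711 [ 0.5623 -0.0117  0.2739] push -0.05 [-0.14 -0.03 -0.41]
(np.float64(0.0648), np.float64(0.0011))
```

View pics/w24.png

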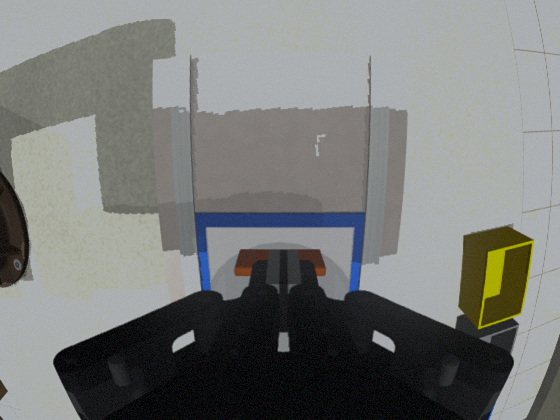

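View pics/s24c.png

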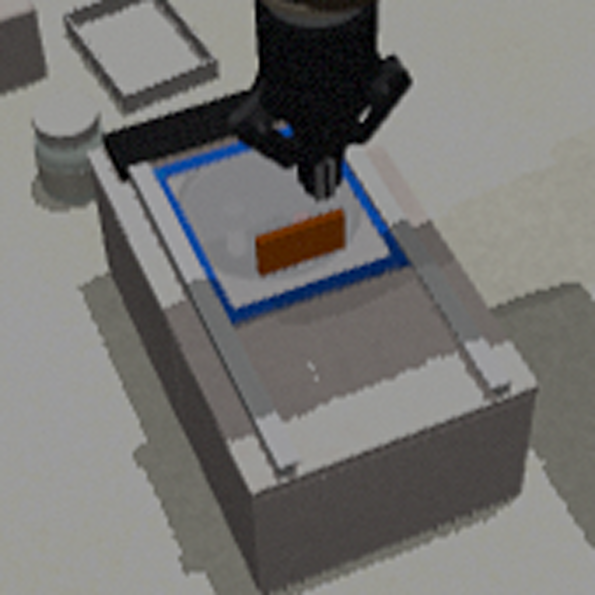

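Call:
jog_arm(commands=[[[-0.1, 0.1, 0], [0, 0, 0], -1], [[-0.2, 0.3, 0], [0, 0, 0], -1], [[-0.3, 0.5, 0], [0, 0, 0], -1], [[-0.3, 0.7, 0], [0, 0, 0], -1], [[-0.3, 0.9, 0], [0, 0, 0], -1], [[-0.3, 0.9, 0], [0, 0, 0], -1], [[-0.3, 0.9, 0], [0, 0, 0], -1], [[-0.3, 0.9, 0], [0, 0, 0], -1], [[-0.3, 0.9, 0], [0, 0, 0], -1], [[-0.3, 0.9, 0], [0, 0, 0], -1]])

```text
t: 34.75
tcp_pos: [0.5866, 0.1655, 0.3289]
ee_rot: [0.706, 0.053, 0.704, -0.052]
force: [0.2, -0.6, -0.2]
finger_gap: 0.003
```

```bash
python3 - <<'E'
from h import *
st(); t=r.get_image('scene'); save(t,'s25')
c=cv2.imread('pics/s25.png')[130:300,180:350]; cv2.imwrite('pics/s25c.png',cv2.resize(c,None,fx=3.5,fy=3.5,interpolation=cv2.INTER_CUBIC))
C=cloud(t); hsv=cv2.cvtColor(t['frame'],cv2.COLOR_RGB2HSV).astype(int)
m=(hsv[...,0]>3)&(hsv[...,0]<20)&(hsv[...,1]>140)&(C[...,2]>.15)&(C[...,2]<.21)&(abs(C[...,0]-.57)<.08)&(C[...,1]<.15)&(C[...,1]>-.15)
q=C[m];print(len(q),np.median(q,0))
E
```

```text
t 34.75 along 0.2499 [0.5866 0.1655 0.3289] push -0.52 [ 0.18 -0.55 -0.18]
268 [ 0.55783207 -0.04793818  0.18257437]
```

View pics/s25c.png

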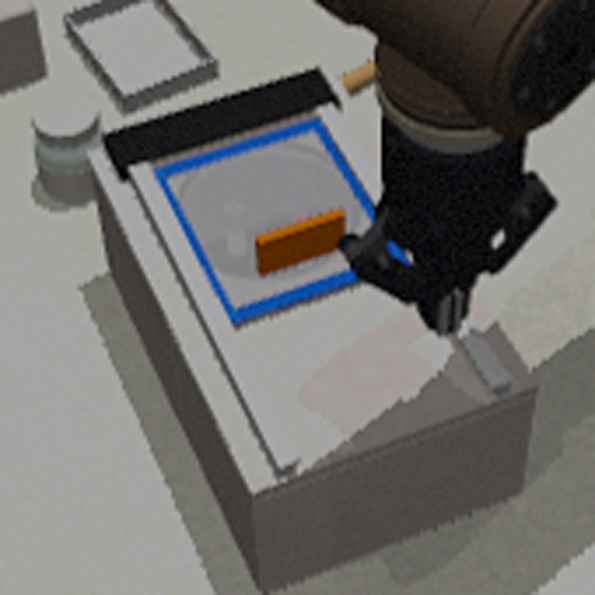

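View pics/s25.png

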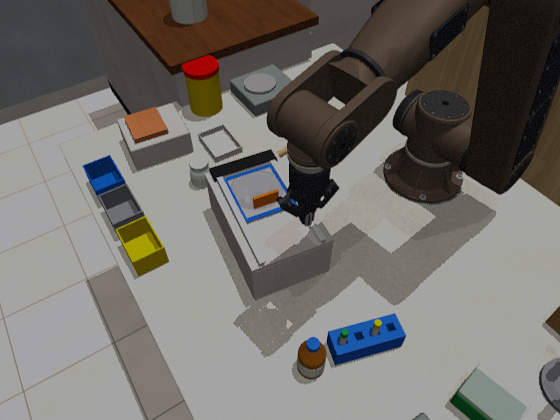

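```bash
python3 -c "
from h import *
st(); print(r.finish_job())"
```

```text
t 34.8 along 0.25 [0.5866 0.1656 0.3289] push 0.2 [0.64 0.11 0.79]
the job is handed in; nothing more can be done
None
```

The red-capped tube is in the bucket straight across from the grey one, and the guard is held shut by its catch. I handed the job in at 34.8 s; no verdict was reported.

**Tube:** after I let go, the wrist camera put the cap top at (0.524, -0.098) and 0.14 m high. That matches the measured bucket centre and the height of a seated tube. The shut guard and its tab hid the red cap in the last scene picture, so I have no view of the tube after the push.

**Guard:**
- **Push:** I pushed the tab in small steps up to 15.9 N, the highest reading I saw, which is inside the 14–17 N that means it has clicked. Force is only reported at the end of each move, so short peaks in between were not seen.
- **Click point:** the force rose to 6.8 N and fell about 10 mm before the stop. I took that as a friction bump and kept pushing, but it may have been part of the catch itself.
- **Holding:** once released, the guard sprang back about 4 mm and stayed there. Two checks, with the gripper backed off and then well clear, agreed on about 0.145 m of travel. That puts the joint at about 0.02–0.035 m.

**Everything else:** I saw nothing else moved in the last scene picture, and the robot was touching nothing when I handed in.

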